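# Fit a keyed practice bone in the tilted holder and close it off with the splash shield

## Robot

A 6-joint arm with a two-finger parallel gripper is mounted at the origin on a cart in front of the work surface, level with it; the furniture and walls round the work are solid. World frame = base frame: x ahead of the robot, y to its left, z up, the work surface at z = 0. Lengths are in mm, angles in rad, forces in N, time in s.
With the tool pointing down it reaches from about 350 to 975 mm from the base axis. Payload 7.1 kg.
Tool frame: the origin (TCP) lies midway between the tips of the shut fingers; the grasp point (between the pads) lies 19 mm behind it (ctrl.grip_depth is the distance from the TCP to the grasp point, in mm); z points along the fingers, y is the line along which they close (so a half turn about z gives the same grasp; the last joint's range is limited). The gripper opens to 88 mm and grips with 3 to 60 N. Pads are 20 mm wide; open, the fingers measure 115 mm over their backs; the gripper's body (75 mm by 178 mm) begins 61 mm behind the grasp point.
Start: joints at [-1.242, 0.423, 1.63, -0, 1.089, -0.019], TCP at [213.036, -587.555, 222.675] pointing down, gripper open.
Joint ranges: [-3, 3], [-0.9, 2.11], [0.09, 2.58], [-1.31, 4.45], [0.11, 2.69], [-2.54, 2.54]. Speed limits (rad/s): [2.39, 2.39, 3.01, 3.14, 3.14, 3.14].

## Interface

Orientations are given as a rotation vector (axis times angle).
In Python, from workcell import ctrl, cams gives the robot as it stands.
- The arm moves only by the tool move_arm, never from a script. Its argument "steps" is a list of rows, each a list of 3 entries, a list of its own where there are three numbers: the shift along the tool's x, y, z in units of 25 mm (1.0 is 25 mm), then the turn about the tool's z in units of 5 degrees (1.0 is 5 degrees), then the closure, from 0 (fully open) to 1 (shut). A call has 1 to 20 rows; each row shifts and turns the commanded pose from where the row before left it, along the tool's axes as they then stand; what a row does not reach is not made up. A row lasts 1/12 s, in which the tool goes at most 41.7 mm and 7.16 degrees, less where a joint would pass 70% of its speed; a pose out of reach is approached as far as the arm can. A call is refused whole if a number of a shift passes 1 or a number of a turn 1, either way. A call with a gripper value outside its range is refused whole. The fingers move at their own pace and stop on an object; the grip force is fixed at half the most. Time passes only in rows, so rows that do not move let the fingers close. It gives the time, the measured TCP pose, the force, the opening and the grip force at its end, in the units of the state.
- ctrl.get_obs(): the state, without advancing time (a new reading comes with each control period).
- cams.get_image(name): name is "scene" or "top" or "wrist"; returns a dict with "image" (384x512x3 uint8, red, green, blue), "camera_matrix" (3x3 intrinsics, pixels), "k1" (the pictures are not rectified: a ray, as slopes to the right and down, at radius r is drawn at 1 + k1 r^2 times it, then the intrinsics apply), "xyz" and "rotation" of the camera in the world; the wrist camera has in their place "mount" (4x4, takes a point from camera to tool coordinates, whose origin is the TCP and whose axes are the flange's). Camera axes: x right, y down, z forward; pixel columns grow to the right and rows downward; lengths in mm; the calibration is good to about 2 mm. A picture is of the moment at which its call begins: read the wrist's pose just before it. There is no depth.
- ctrl.close_job(): hands the job in; it is judged then, once.
Trained networks look in the newest picture that a camera, given by its name, has taken for a name from the list of things; names that differ only in an ending like _2 or _b are one class to them, and where a whole thing is asked for, a point or a joint stands for the part that bears it (a point fixed in the world has none). Each returns a list of dicts, best first, with "p" (0 to 1); they miss things now and then, are a little off and sometimes report something else, mostly with a low value. They report only what shows in the picture. A call takes as long as a camera call. They do not tell look-alikes from the thing itself.
- cams.boxes_of(camera, thing): "rect" ([centre column, centre row, width, height] in pixels, round what is visible of it).
- cams.cut_out(camera, thing): "pixels" (384x512 bool, what is visible of it) and "rect" ([centre column, centre row, width, height] in pixels, round what is visible of it).
The state is a dict: "t": time; "qpos": joint angles; "qvel": joint speeds; "joint_torque": joint torques, N m; "ee_pos": TCP position; "orientation": TCP orientation; "ft_force": force on the tool from outside, world axes, zero at the start; "moment": the same for the moment, N m; "width": finger opening in mm; "grasp_force": force on a finger pad.
Only numpy, scipy, OpenCV 4.12 (cv2) and the standard library are available. Lean on these libraries where they do the work, as an engineer would, in place of code of your own. Each camera call takes 0.05 s, during which the arm holds its last target. There are 200 camera calls.

## Task

Get the drilling station ready: turn the practice bone so that the red key on its black carrier matches the red-marked notch of the tilted socket and seat it fully home along the socket's tilt, with the carrier's rim flat on the socket's rim. Then draw the clear splash shield with the blue top edge up out of the white slotted rack and slide it down into the two channels at the front of the holder until it stands on the holder's base. Leave the other plate in the rack and the jar, cup and bottle where they are, and leave the socket at its tilt.

Things in the scene. Friction and masses are not known exactly. Their poses are not given: they have to be found in the camera images.
- bone_module: Practice bone on a round black carrier, standing upright on the table at any yaw; 72 mm high, 0.16 kg. Origin: centre of its underside, z up through the bone. The carrier is a plug of 56 mm diameter, z 0 to 22 mm (its lowest 5 mm taper to 47 mm), below a rim of 72 mm diameter, z 22 to 28 mm.
- bone_grip (a point): Grip point in the cream bone block of the module, on its axis, 52 mm above its underside, axes as the module's. The block is 56 mm along x by 46 mm along y, z 28 to 64 mm, with a low dome on top; grasp it across its two flat sides, which face +y and -y.
- bone_key (a point): Outer face of the module's red key, at module x -39, y 0, z 11 mm. The key stands out from the plug on its -x side, 12 mm wide in y (8 mm in its lowest 7 mm), z 0 to 28 mm.
- bone_holder: Aluminium holder, fixed to the table, yaw to 0.25 rad. Origin: underside of its base, below the socket's hinge; x away from the robot at yaw 0. Base 12 mm thick, x -145 to +85 mm. Two cheeks (y +-45 to +-53 mm, 84 mm high) carry the socket on a hinge along y, 62 mm high; a black clamp knob (32 mm diameter) sticks out to y +74 mm. In front, at x -125 mm, two channels take the splash shield.
- cradle (a joint): Tilt of the socket in rad: 0 is level, positive leans its axis towards the holder's -x (the robot's side). Starts between 0.42 and 0.70, clamped stiff (yields only to about 6 N m). The bone has to go in along this tilted axis.
- bone_home (a point): Where the module's origin is when fully home, turned as the module then is: z points out of the socket along its axis, x and y as the module's with the key in the notch. On the axis, 22 mm below the rim's plane. Steel socket: bore 60 mm diameter, 24 mm deep, rim 80 mm outer diameter. The seated carrier rim lies on the socket rim.
- socket_notch (a point): Middle of the socket's only notch, in the plane of its rim, 35 mm from the axis on the -x side (the lower side, facing the robot), axes as bone_home. The notch is 16 mm wide, through the whole wall, with a red mark on either side.
- splash_shield: Clear splash shield, 140 mm wide in y, 5 mm thick in x, 100 mm high, 0.12 kg, with a blue top edge 8 mm thick over its top 14 mm (grasp it there, in the middle). Origin: centre of its lower edge, z up. It stands upright in the rack; either face may be to the front.
- shield_seat (a point): Where the shield's origin is when home in the holder's channels: on the base, 12 mm above the table, oriented as the holder. The channels (at y +-57 to +-79 mm) reach from 12 to 44 mm height, are 8 mm wide for the 5 mm panel and 146 mm apart between their ends; above them a flared mouth about 18 mm wide, up to 54 mm.
- plate_rack: White slotted rack, 165 mm in x by 166 mm in y, 40 mm high, fixed to the table, yaw varies. Origin: centre of its underside. Three slots for panels, parallel to its y axis, at x -50, 0 and +50 mm, 8 mm wide, floor 8 mm above the table. The shield and the other plate stand in the two outer slots, either way round.
- drain_plate: The other plate in the rack: perforated steel with a dark top edge, same size as the shield. Stays there. Origin: centre of its lower edge.
- specimen_jar: Specimen jar with red cap, 40 mm diameter, 52 mm high, a bystander; origin at the centre of its underside.
- steel_cup: Small open steel cup, 68 mm diameter, 37 mm high, a bystander; origin at the centre of its underside.
- saline_bottle: White bottle with blue cap, 58 mm diameter, 138 mm high, a bystander; origin at the centre of its underside.
There are look-alikes about, which are no part of the job. Of the things like the bone_module, leave any that is pink, turquoise or yellow; of the rest the larger one is meant.

How it is judged (in metres and radians):
On the way, in this order (a step that is already met when the one before it is completed fails the run):
1. the bone module sits fully home in the socket, key in the notch (distance between bone_module and bone_home below 0.005 m and z of bone_module in the frame of bone_home below 0.004 m and angle between the x axis of bone_module and the x axis of bone_home, either way round below 0.09 rad and angle between the z axis of bone_module and the z axis of bone_home, either way round below 0.06 rad), for 0.2 s.
2. the splash shield has been drawn up clear of the rack (z of splash_shield in the frame of plate_rack above 0.045 m), for 0.1 s.
At the end, for the whole second after the job is handed in: Bone module at rest within 5 mm of bone_home, under 4 mm above it along the axis, within 0.09 rad in turn and 0.06 rad in tilt; shield at rest within 8 mm of shield_seat, under 4 mm above it, within 0.12 rad of upright; other plate, jar, cup and bottle within 30 mm of their starts (all of step 1 and distance between splash_shield and shield_seat below 0.008 m and z of splash_shield in the frame of shield_seat below 0.004 m and angle between splash_shield's own z axis and vertical below 0.12 rad and linear speed of each of bone_module, splash_shield below 0.02 m/s); the robot touches nothing.
It fails at once if the drain plate is pushed away or knocked over (moved more than 30 mm) (distance of drain_plate from where it was at the start of the episode above 0.03 m).
It fails at once if the specimen jar is pushed away or knocked over (moved more than 30 mm) (distance of specimen_jar from where it was at the start of the episode above 0.03 m).
It fails at once if the steel cup is pushed away or knocked over (moved more than 30 mm) (distance of steel_cup from where it was at the start of the episode above 0.03 m).
It fails at once if the saline bottle is pushed away or knocked over (moved more than 30 mm) (distance of saline_bottle from where it was at the start of the episode above 0.03 m).
It fails at once if the socket is turned on its hinge by more than about 0.15 rad (distance of socket_notch from where it was at the start of the episode above 0.006 m).
It also fails if it takes over 58 s, if anything falls off the work surface, if the arm or the gripper's body presses on something with over 40 N, if the wrist force passes 120 N, or if a joint passes its speed limit or range.

## Working session

There is one attempt and no reset: what is moved stays moved. The work goes in short steps, Python scripts to look and compute and a tool call to move; the robot and the scene stay as the last step left them, time stands still between calls to the robot, and variables do not carry over. Pictures are saved under pics/ and viewed, at most 10 in all, crops included, and the job is handed in when it is done.

Besides the shell and the picture viewer there is one more tool, called after "Call:" in YAML: its name, and indented under it one key for each argument. move_arm: Moves the arm, as the interface text tells. Its arguments: {"type":"object","properties":{"steps":{"type":"array"}},"required":["steps"]}

```bash
ls; mkdir -p pics; cat > h.py <<'E'
import numpy as np, cv2
from workcell import ctrl, cams
from scipy.spatial.transform import Rotation as R
def shot(n):
    o=ctrl.get_obs(); d=cams.get_image(n); K=np.array(d["camera_matrix"]);
    if n=="wrist":
        M=np.array(d["mount"]); T=np.eye(4); T[:3,:3]=R.from_rotvec(o["orientation"]).as_matrix(); T[:3,3]=o["ee_pos"]; T=T@M
        Rw,t=T[:3,:3],T[:3,3]
    else:
        Rw=np.array(d["rotation"]); t=np.array(d["xyz"])
        if Rw.shape!=(3,3): Rw=R.from_rotvec(Rw).as_matrix()
    return dict(im=d["image"],K=K,k=d["k1"],R=Rw,t=t)
def ray(c,uv):
    s=np.linalg.solve(c["K"],np.array([uv[0],uv[1],1.]))[:2]; u=s.copy()
    for _ in range(30): u=s/(1+c["k"]*(u@u))
    return c["R"]@np.array([*u,1.])
def onz(c,uv,z):
    d=ray(c,uv); return c["t"]+d*(z-c["t"][2])/d[2]
def proj(c,P):
    p=(np.atleast_2d(P)-c["t"])@c["R"]; u=p[:,:2]/p[:,2:]; r=(u**2).sum(1,keepdims=True); u=u*(1+c["k"]*r)
    return u@c["K"][:2,:2].T+c["K"][:2,2]
def tri(l):
    A=np.zeros((3,3));b=np.zeros(3)
    for c,uv in l:
        d=ray(c,uv);d/=np.linalg.norm(d);P=np.eye(3)-np.outer(d,d);A+=P;b+=P@c["t"]
    return np.linalg.solve(A,b)
def save(c,n,crop=None,s=1):
    im=c["im"][...,::-1]
    if crop: x0,y0,x1,y1=crop; im=im[y0:y1,x0:x1]
    cv2.imwrite("pics/"+n,cv2.resize(im,None,fx=s,fy=s,interpolation=cv2.INTER_CUBIC))
E
python3 - <<'E'
from h import *
import pickle
C={n:shot(n) for n in("scene","top")}
pickle.dump(C,open("c0.pkl","wb"))
im=np.vstack([C["scene"]["im"],C["top"]["im"]])
for n in C: save(C[n],n+".png",s=1.5); print(n,C[n]["t"],C[n]["k"],C[n]["R"].round(2).tolist(),C[n]["K"].round(1).tolist())
for n in C:
  for th in "bone_module bone_key bone_holder socket_notch splash_shield plate_rack drain_plate specimen_jar steel_cup saline_bottle".split():
    try: print(n,th,[(round(b["p"],2),np.round(b["rect"]).tolist()) for b in cams.boxes_of(n,th)][:4])
    except Exception as e: print(n,th,e)
E
```

```text
pics
scene [-210.7754705   919.1241215   751.01881934] -0.04688408802999949 [[-0.77, -0.31, 0.56], [-0.64, 0.37, -0.68], [0.01, -0.88, -0.48]] [[496.1, 0.0, 255.4], [0.0, 496.1, 191.9], [0.0, 0.0, 1.0]]
top [ 514.18982926  -31.2284051  1357.51656915] -0.029291194197600918 [[-0.01, -1.0, 0.04], [-1.0, 0.01, 0.0], [-0.0, -0.04, -1.0]] [[473.0, 0.0, 257.2], [0.0, 473.0, 196.8], [0.0, 0.0, 1.0]]
scene bone_module [(0.67, [364.0, 185.0, 27.0, 25.0]), (0.6, [318.0, 182.0, 22.0, 26.0]), (0.6, [327.0, 170.0, 15.0, 16.0]), (0.59, [283.0, 178.0, 13.0, 17.0])]
scene bone_key [(0.87, [292.0, 197.0, 22.0, 29.0]), (0.59, [317.0, 184.0, 25.0, 24.0]), (0.59, [364.0, 182.0, 29.0, 24.0]), (0.51, [328.0, 168.0, 13.0, 15.0])]
scene bone_holder [(0.83, [250.0, 221.0, 92.0, 60.0]), (0.71, [318.0, 180.0, 24.0, 25.0])]
scene socket_notch [(0.63, [241.0, 205.0, 30.0, 23.0])]
scene splash_shield [(0.63, [162.0, 249.0, 50.0, 55.0])]
scene plate_rack [(0.87, [180.0, 280.0, 105.0, 70.0]), (0.71, [239.0, 204.0, 26.0, 27.0])]
scene drain_plate [(0.68, [187.0, 263.0, 49.0, 55.0]), (0.45, [318.0, 183.0, 21.0, 25.0])
[... 317 characters left out ...]
.0, 13.0])]
top bone_key [(0.88, [371.0, 254.0, 24.0, 25.0]), (0.79, [302.0, 212.0, 30.0, 24.0]), (0.67, [333.0, 173.0, 10.0, 18.0]), (0.63, [384.0, 199.0, 20.0, 17.0])]
top bone_holder [(0.81, [242.0, 206.0, 63.0, 86.0]), (0.15, [129.0, 231.0, 55.0, 4.0])]
top socket_notch [(0.64, [237.0, 192.0, 35.0, 33.0])]
top splash_shield [(0.49, [132.0, 196.0, 62.0, 2.0])]
top plate_rack [(0.95, [139.0, 216.0, 61.0, 59.0]), (0.52, [132.0, 196.0, 55.0, 5.0])]
top drain_plate [(0.48, [131.0, 230.0, 52.0, 6.0])]
top specimen_jar [(0.43, [324.0, 136.0, 15.0, 17.0])]
top steel_cup [(0.94, [194.0, 130.0, 26.0, 26.0]), (0.56, [369.0, 152.0, 23.0, 25.0])]
top saline_bottle [(0.68, [369.0, 152.0, 25.0, 26.0])]
```

View pics/top.png

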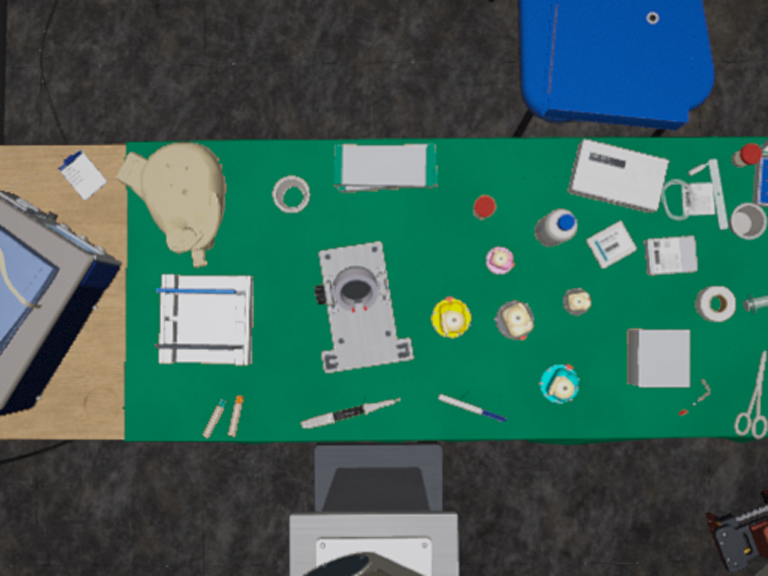

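View pics/scene.png

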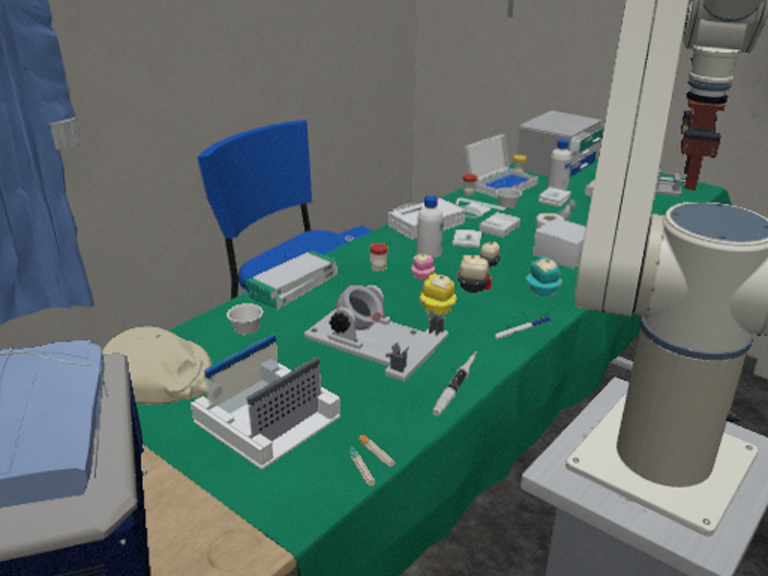

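Candidates for the module (top picture, 384x512 px): yellow (300,211), pink (333,173), turquoise (375,254), small cream (385,200), and larger cream/black at (343,213). By the description it is the one at (343,213). Next I'll get rough positions and the wrist mount.

```bash
python3 - <<'E'
from h import *
import pickle
C=pickle.load(open("c0.pkl","rb"));T=C["top"];S=C["scene"]
for n,uv,z in [("module",(343.5,213),45),("small",(385,200),30),("holder base",(242,206),12),("rack",(138,213),40),("shield",(131.5,194),108),("drain",(132,231),108),("bottle",(369,152),100),("pink",(333,174),40),("yellow",(301,211),45)]: print(n,onz(T,uv,z).round(0))
w=shot("wrist"); d=cams.get_image("wrist"); print(np.array(d["mount"]).round(3).tolist(),w["K"].round(1).tolist(),w["k"])
o=ctrl.get_obs(); print(o["t"],R.from_rotvec(o["orientation"]).as_matrix().round(3).tolist(),o["width"])
save(T,"crop.png",(280,150,400,270),5)
E
```

```text
module [ 517. -267.   45.]
small [ 553. -387.   30.]
holder base [540.  16.  12.]
rack [522. 305.  40.]
shield [572. 305. 108.]
drain [474. 304. 108.]
bottle [ 680. -328.  100.]
pink [ 627. -240.   40.]
yellow [ 524. -149.   45.]
[[-0.0, -0.969, -0.248, 67.414], [1.0, -0.0, 0.001, 0.082], [-0.001, -0.248, 0.969, -160.766], [0.0, 0.0, 0.0, 1.0]] [[288.3, 0.0, 256.5], [0.0, 288.3, 193.3], [0.0, 0.0, 1.0]] -0.07162859653363497
1.2 [[0.94, 0.341, -0.0], [0.341, -0.94, -0.0], [-0.0, 0.0, -1.0]] 87.68592649082372
```

View pics/crop.png

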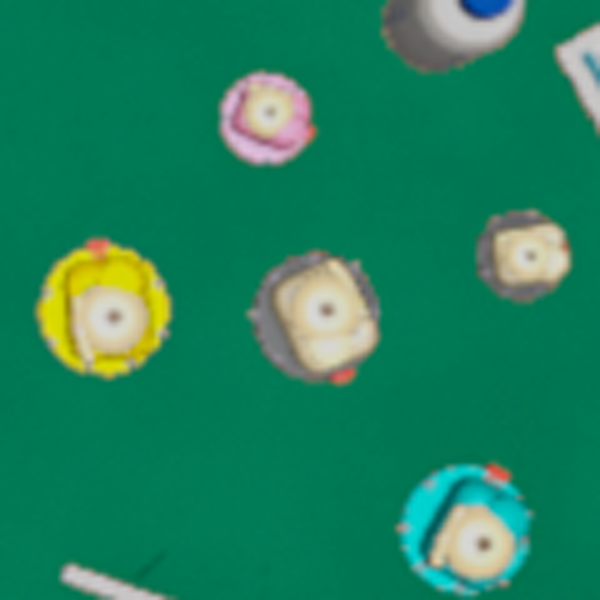

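The crop shows five candidates. The one at crop (317,316), top px (343,213), is black with cream and is the larger one. Its red key is at crop (343,376), so yaw is about 0.39. I'm moving over it.

Call:
move_arm:
  steps:
    - [[1,-0.5,0],0,0]
    - [[1,-0.5,0],0,0]
    - [[1,-0.5,0],0,0]
    - [[1,-0.5,0],0,0]
    - [[1,-0.5,0],0,0]
    - [[1,-0.5,0],0,0]
    - [[1,-0.5,0],0,0]
    - [[1,-0.5,0],0,0]
    - [[1,-0.5,0],0,0]
    - [[1,-0.5,0],0,0]
    - [[1,-0.5,0],0,0]
    - [[1,-0.5,0],0,0]
    - [[1,-0.5,0.3],0,0]
    - [[1,-0.5,0.3],0,0]
    - [[1,-0.5,0.4],0,0]
    - [[0.5,-0.4,0.4],0,0]
    - [[0,0,0.2],0,0]
    - [[0,0,0],0,0]

```text
t: 2.7
ee_pos: [509.6, -268.9, 181.4]
orientation: [-3.092, -0.546, 0.003]
ft_force: [-0.4, -0.8, -0.9]
width: 87.6
grasp_force: 0.0
```

```bash
python3 - <<'E'
from h import *
import pickle
w=shot("wrist");pickle.dump(w,open("w1.pkl","wb")); o=ctrl.get_obs(); print(o["t"],o["ee_pos"],o["ft_force"])
save(w,"w1.png",s=1.5)
for th in ("bone_module","bone_key"): 
  for b in cams.cut_out("wrist",th)[:3]: print(th,round(b["p"],2),np.round(b["rect"],1))
E
```

```text
2.75 [ 509.53270726 -269.74930522  182.2073089 ] [-0.02134973 -0.23173685  0.15812336]
bone_module 0.94 [274.8  67.   49.2  50.8]
bone_module 0.91 [288.6 290.   48.4  66.2]
bone_module 0.82 [258.  177.1  63.7  63.4]
bone_key 0.85 [367.8 181.2  48.5  39.3]
bone_key 0.82 [271.8  68.1  50.   50. ]
bone_key 0.78 [157.2 132.3  72.4  71.7]
```

View pics/w1.png

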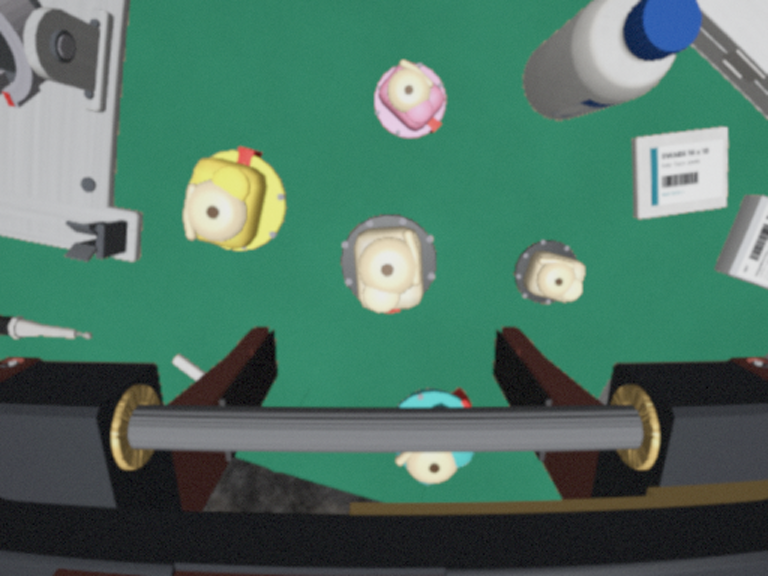

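The target is at (258,178), with its drill dot at (258,180), rim about x 228–291 px with top at 144, and its key at (262,207). Now for the precise pose.

```bash
cat >> h.py <<'E'
from scipy.optimize import least_squares
def red(c,box):
    x0,y0,x1,y1=box; p=c["im"][y0:y1,x0:x1].astype(int)
    m=(p[...,0]>1.7*p[...,1])&(p[...,0]>1.7*p[...,2])&(p[...,0]>90)
    v,u=np.nonzero(m); return np.c_[u+x0,v+y0]
E
python3 - <<'E'
from h import *
import pickle
w=pickle.load(open("w1.pkl","rb"))
r=red(w,(235,190,285,225)); print(len(r),r.mean(0),r.min(0),r.max(0))
print("dot z72",onz(w,(258,180),70))
# grey/black vs green: non-green mask
p=w["im"][130:225,215:305].astype(int); m=((p[...,1]-p[...,0])<25).astype(np.uint8)
cs=max(cv2.findContours(m,cv2.RETR_EXTERNAL,cv2.CHAIN_APPROX_NONE)[0],key=cv2.contourArea)[:,0]+[215,130]
print(cs.min(0),cs.max(0))
sel=cs[cs[:,1]<190]
W=np.array([onz(w,q,28)[:2] for q in sel])
f=least_squares(lambda a:np.hypot(W[:,0]-a[0],W[:,1]-a[1])-36,[515,-268],loss="soft_l1"); print("rim",f.x,np.abs(f.fun).mean())
f2=least_squares(lambda a:np.hypot(W[:,0]-a[0],W[:,1]-a[1])-a[2],[515,-268,36],loss="soft_l1"); print("rim",f2.x)
for z in(20,28):
  k=onz(w,r.mean(0),z)[:2]; v=f.x-k; print(z,k,np.hypot(*v),np.arctan2(v[1],v[0]))
o=ctrl.get_obs();M=R.from_rotvec(o["orientation"]).as_matrix();print(M[:,:2].round(4).tolist(),np.arctan2(M[1,0],M[0,0]))
E
```

```text
4 [262.5 207. ] [261 207] [264 207]
dot z72 [ 520.24570538 -266.85321629   70.        ]
[227 143] [290 209]
rim [ 516.91132735 -269.13821258] 0.7264218732061604
rim [ 518.04997695 -268.72428408   34.92033377]
20 [ 482.07044903 -286.69912863] 39.01631165118488 0.46686796899737215
28 [ 484.33586004 -285.68831361] 36.53856749950838 0.47007014136558195
[[0.9404, 0.34], [0.34, -0.9404], [0.0001, 0.0004]] 0.34696068376091777
```

Call:
move_arm:
  steps:
    - [[0,0,0.4],-0.6,0]
    - [[0,0,0.8],-0.65,0]
    - [[0.17,0.05,1],0,0]
    - [[0.17,0.05,1],0,0]
    - [[0,0,1],0,0]
    - [[0,0,0.8],0,0]
    - [[0,0,0.5],0,0]
    - [[0,0,0.38],0,0]
    - [[0,0,0],0,0]
    - [[0,0,0],0,0]

```text
t: 3.68
ee_pos: [518.9, -268.9, 36.1]
orientation: [3.06, 0.71, 0.0]
ft_force: [0.1, -0.5, 0.8]
width: 87.9
grasp_force: 0.0
```

```bash
python3 - <<'E'
from h import *
w=shot("wrist"); T=shot("top"); import pickle; pickle.dump((w,T),open("w2.pkl","wb"))
o=ctrl.get_obs(); print(o["t"],o["ee_pos"],o["ft_force"])
save(w,"w2.png",s=1.5)
E
```

```text
3.7833 [ 519.53043186 -268.95376046   36.92520657] [ 0.06274699 -0.19761779 -0.40549604]
```

View pics/w2.png

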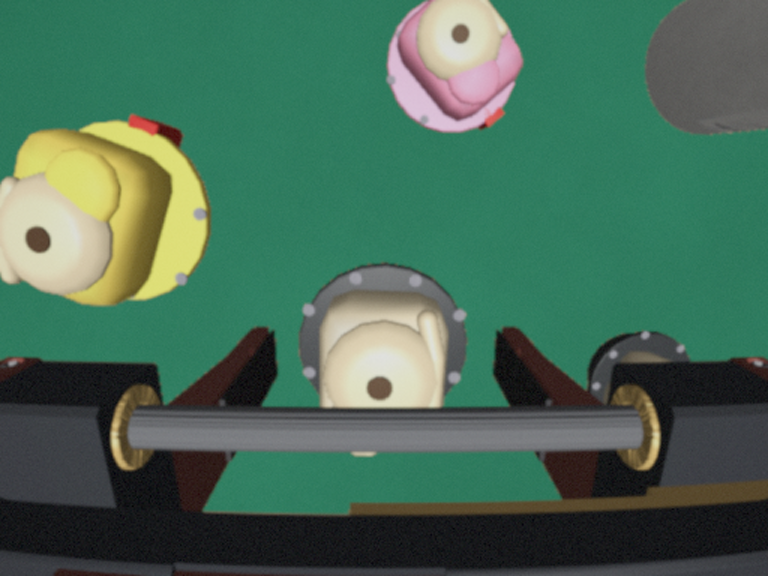

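The module is centred between the fingers, with the rim at columns 200–311 and the dot at (253,258). Its sides are parallel to the fingers, so I'll close.

Call:
move_arm:
  steps:
    - [[0,0,0],0,0.6]
    - [[0,0,0],0,1]
    - [[0,0,0],0,1]
    - [[0,0,0],0,1]
    - [[0,0,0],0,1]
    - [[0,0,0],0,1]
    - [[0,0,0],0,1]
    - [[0,0,0],0,1]

```text
t: 4.45
ee_pos: [518.7, -268.3, 35.7]
orientation: [-3.06, -0.712, 0.0]
ft_force: [-0.9, 0.1, 1.3]
width: 46.0
grasp_force: 29.7
```

```bash
python3 - <<'E'
from h import *
import pickle
w,_=pickle.load(open("w2.pkl","rb"));o=ctrl.get_obs();p=np.array(o["ee_pos"]);M=R.from_rotvec(o["orientation"]).as_matrix()
a=onz(w,(383/1.5,264/1.5),28); print("rim far pt - tcp in tool",(M.T@(a-p)).round(1)," expect x 36")
print("dot tool",(M.T@(onz(w,(379/1.5,388/1.5),71)-p)).round(1))
print(o["width"],o["grasp_force"])
w=shot("wrist")
pp=w["im"][150:330,180:340].astype(int); m=((pp[...,1]-pp[...,0])<25).astype(np.uint8)
pts=[]
for row in range(176,235,4):
  g=w["im"][row,185:330].astype(int); s=np.nonzero((g[:,1]-g[:,0])<25)[0]
  if len(s): 
    for e in (s[0],s[-1]): pts.append((M.T@(onz(w,(e+185,row),28)-p))[:2])
pts=np.array(pts); f=least_squares(lambda q:np.hypot(pts[:,0]-q[0],pts[:,1]-q[1])-36,[0,0],loss="soft_l1"); print("rim centre in tool",f.x,np.abs(f.fun).mean())
# holder / socket: from top camera
T=pickle.load(open("c0.pkl","rb"))["top"]
r=red(T,(225,195,255,215)); print("red marks",r.tolist())
E
```

```text
rim far pt - tcp in tool [34.6  0.3  7.7]  expect x 36
dot tool [  2.6  -1.  -35.3]
45.980100189694554 29.66163843870163
rim centre in tool [-1.63898681  0.28304107] 0.7619085602010979
red marks [[243, 204], [235, 205], [243, 205], [235, 206], [243, 206], [235, 207], [236, 207]]
```

Grasped: 46.0 mm wide at 30 N. I'll lift it and carry it to a stand-off in front of the holder for a look.

Call:
move_arm:
  steps:
    - [[0,0,-0.6],0,1]
    - [[0,0,-1],0,1]
    - [[0,0,-1],1,1]
    - [[0,0,-1],1,1]
    - [[0,0,-1],1,1]
    - [[0,0,-1],1,1]
    - [[-0.2,-0.5,-0.8],0,1]
    - [[-0.2,-1,0],0,1]
    - [[-0.2,-1,0],0,1]
    - [[-0.2,-1,0],0,1]
    - [[-0.2,-1,0],0,1]
    - [[-0.2,-1,0],0,1]
    - [[-0.2,-1,0],0,1]
    - [[-0.2,-1,0],0,1]
    - [[-0.2,-1,0],0,1]
    - [[-0.2,-1,0],0,1]
    - [[-0.2,-1,0],0,1]
    - [[-0.2,-0.6,0],0,1]
    - [[0,-0.3,0],0,1]
    - [[0,0,0],0,1]

```text
t: 6.17
ee_pos: [428.1, 9.6, 195.6]
orientation: [-3.137, -0.172, 0.0]
ft_force: [-1.1, 1.0, -1.7]
width: 46.5
grasp_force: 29.7
```

```bash
python3 - <<'E'
from h import *
import pickle
w=shot("wrist");pickle.dump(w,open("w3.pkl","wb")); o=ctrl.get_obs(); print(o["t"],o["ee_pos"],o["ft_force"],o["width"],w["t"])
save(w,"w3.png",s=1.56)
E
```

```text
6.2167 [428.59204252   8.82056862 195.67622221] [-0.07372402 -0.57302998 -2.23668934] 46.36189811782303 [495.14944133  16.8172379  356.34369285]
```

View pics/w3.png

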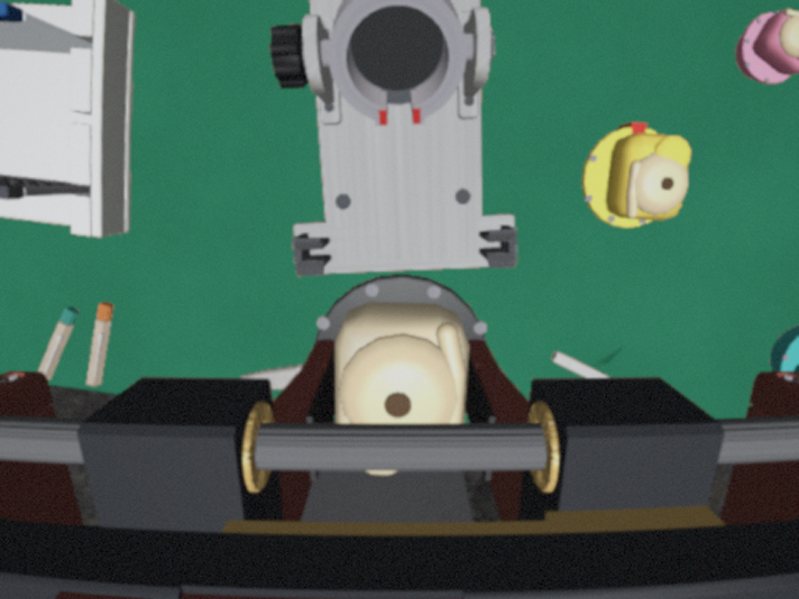

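The wrist view shows the red marks at (245,76) and (267,74) px, the channels at (200,160) and (321,155), and the rim cut off at the top edge. I'll move 60 mm forward to see the whole rim and get a second viewpoint.

Call:
move_arm:
  steps:
    - [[1,0,-0.2],0,1]
    - [[1,0,-0.2],0,1]
    - [[0.4,0,-0.2],0,1]
    - [[0,0,0],0,1]
    - [[0,0,0],0,1]

```text
t: 6.63
ee_pos: [487.8, 14.3, 210.3]
orientation: [3.137, 0.168, -0.002]
ft_force: [-0.8, 0.6, -2.1]
width: 46.0
grasp_force: 29.7
```

```bash
python3 - <<'E'
from h import *
import pickle
w=shot("wrist");T=shot("top");pickle.dump((w,T),open("w4.pkl","wb")); o=ctrl.get_obs(); print(o["t"],o["ee_pos"],o["orientation"])
save(w,"w4.png",(130,0,400,200),2.95)
for th in("bone_holder","socket_notch","cradle"):
  for b in cams.cut_out("wrist",th)[:2]: print(th,b["p"],b["rect"])
r=red(w,(200,80,300,190)); print(r.tolist())
E
```

```text
6.7333 [486.50370214  14.50855523 209.96979501] [ 3.13707157  0.16838619 -0.00359944]
bone_holder 0.88 [252.7, 125.3, 148.2, 202.0]
socket_notch 0.7 [254.6, 98.4, 89.8, 87.0]
cradle 0.8 [251.7, 98.2, 91.8, 84.3]
cradle 0.18 [252.5, 124.4, 144.3, 202.9]
[[263, 131], [264, 131], [265, 131], [243, 132], [244, 132], [245, 132], [246, 132], [262, 132], [263, 132], [264, 132], [265, 132], [243, 133], [244, 133], [245, 133], [246, 133], [262, 133], [263, 133], [264, 133], [265, 133], [243, 134], [244, 134], [245, 134], [246, 134], [262, 134], [263, 134], [264, 134], [265, 134], [243, 135], [244, 135], [245, 135], [246, 135], [263, 135], [264, 135], [265, 135], [243, 136], [244, 136], [245, 136], [246, 136], [263, 136], [264, 136], [265, 136], [243, 137], [244, 137], [245, 137], [246, 137], [263, 137], [264, 137], [265, 137], [244, 138], [245, 138]]
```

View pics/w4.png

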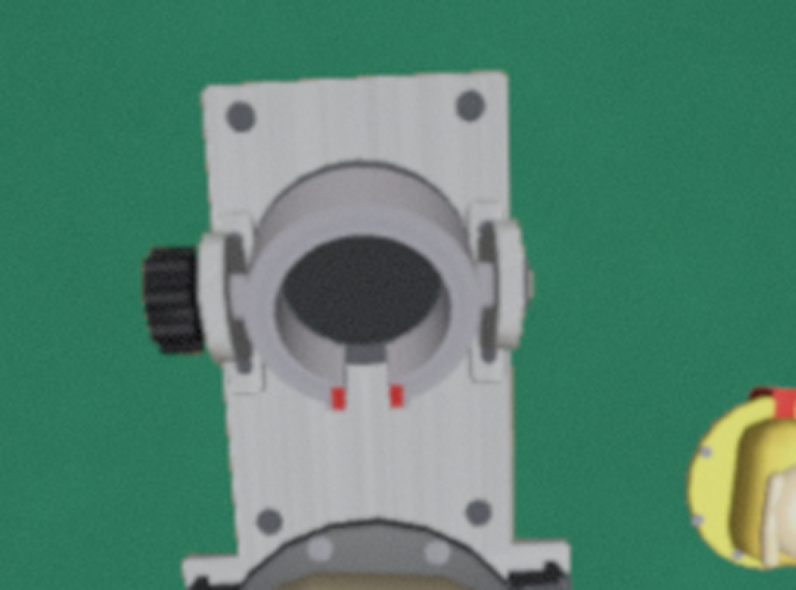

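The whole socket shows: rim centre about crop (362,305), red marks at crop (339,398) and (397,396), screws, knob and base corners. I'll fit the holder pose, tilt and rim offset to these.

```bash
cat > fit.py <<'E'
from h import *
import pickle
w4,T=pickle.load(open("w4.pkl","rb")); w3=pickle.load(open("w3.pkl","rb")); T0=pickle.load(open("c0.pkl","rb"))["top"]
A=lambda x,y:(x/2.95+130-.33,y/2.95-.33); B=lambda x,y:(x/1.56-.2,y/1.56-.2)
sc=[onz(w4,A(*p),12) for p in((240,117),(470,106),(269,521),(479,512))]
cr=[onz(w4,A(*p),12) for p in((203,89),(507,72))]
print("screws",np.round(sc,1).tolist(),"rear corners",np.round(cr,1).tolist())
def frame(q):
    hx,hy,ya,th,h=q[:5]; H=R.from_euler("z",ya).as_matrix(); t=np.array([hx,hy,0])
    Rs=H@R.from_euler("y",-th).as_matrix(); c=t+H@[0,0,62]+Rs@[0,0,h]
    return H,t,Rs,c
a=np.linspace(0,2*np.pi,180)
def ext(c,ctr,Rs,r):
    p=proj(c,ctr+np.c_[r*np.cos(a),r*np.sin(a),0*a]@Rs.T); return p[:,0].min(),p[:,0].max(),p[:,1].min(),p[:,1].max()
def res(q):
    H,t,Rs,c=frame(q); s,rr=q[5:7]; e=[]
    def add(x,y,w=1): e.append((x-y)*w)
    W=lambda P:t+H@np.array(P)
    # plane features
    for P,ob,wt in (((85,0,12),(cr[0]+cr[1])/2,.7),):
        d=(W(P)-ob)[:2]; e.extend(d*wt)
    loc=[H.T@(p-t) for p in sc]; add(loc[0][1],-loc[1][1],.5);add(loc[2][1],-loc[3][1],.5);add(loc[0][0],loc[1][0],.7);add(loc[2][0],loc[3][0],.7)
    k=proj(w4,[W((0,64,62)),W((0,-57,62))]); add(k[0,1],A(0,300)[1],.7); add(k[1,1],A(0,285)[1],.5)
    b=ext(w4,c,Rs,30); add(b[0],A(275,0)[0]);add(b[1],A(451,0)[0]);add(b[2],A(0,235)[1])
    b=ext(w4,c,Rs,40); add(b[0],A(245,0)[0],.7);add(b[1],A(479,0)[0],.7);add(b[3],A(0,410)[1],.7)
    b=ext(w3,c,Rs,30); add(b[0],B(349,0)[0],.7);add(b[1],B(447,0)[0],.7);add(b[2],B(0,7)[1],.7)
    b=ext(w3,c,Rs,40); add(b[0],B(326,0)[0],.5);add(b[1],B(474,0)[0],.5)
    m=[c+Rs@np.array([-rr,sg*s,0]) for sg in(1,-1)]
    for cam,obs,wt in((w4,(A(339,398),A(397,396)),1),(w3,(B(383,118),B(417,116)),1),(T0,((235.3,206.2),(243,205)),.7)):
        e.extend(((proj(cam,m)-obs)*wt).ravel())
    add(rr,36,.5)
    return np.array(e)
f=least_squares(res,[575,20,.08,.55,20,10,36],loss="soft_l1"); 
J=np.linalg.inv(f.jac.T@f.jac); 
if __name__=="__main__":
    print("hx hy yaw tilt h s r",f.x.round(3),"\nsd",np.sqrt(np.diag(J)).round(3)); print(res(f.x).round(1).tolist())
    H,t,Rs,c=frame(f.x); print("rim ctr",c,"home",c-22*Rs[:,2],"grip at home",c+32.7*Rs[:,2])
    print("channels shield seat",t+H@[-125,0,12])
    for P in((-125,57,54),(-125,-57,54),(-125,79,54),(-125,-79,54)): print(P,(proj(w3,t+H@np.array(P))[0]*1.56).round(0))
E
python3 fit.py
```

```text
screws [[640.2, 82.9, 12.0], [653.8, -6.1, 12.0], [480.8, 58.4, 12.0], [494.3, -30.8, 12.0]] rear corners [[649.2, 98.1, 12.0], [667.9, -18.8, 12.0]]
hx hy yaw tilt h s r [5.75037e+02 2.71520e+01 1.51000e-01 6.56000e-01 1.34470e+01 1.08370e+01
 3.54590e+01] 
sd [0.993 0.368 0.006 0.035 2.132 0.527 1.287]
[0.4, 0.2, 0.3, -0.0, 0.0, 0.1, 0.8, 0.3, -0.2, 0.4, 0.3, -0.1, 0.7, -0.7, -1.2, 1.0, -0.6, 0.9, -2.4, -0.2, 0.3, -0.0, 0.0, -0.0, -0.3, -0.2, 0.1, 0.1, 0.3, 0.1, 0.2, -0.3]
rim ctr [566.92315132  25.91522795  72.65197987] home [580.1972246   27.93913217  55.22490926] grip at home [547.1930515   22.90697032  98.55494393]
channels shield seat [451.46478805   8.31123684  12.        ]
(-125, 57, 54) [321. 258.]
(-125, -57, 54) [489. 251.]
(-125, 79, 54) [289. 259.]
(-125, -79, 54) [521. 250.]
```

Fit: hinge (575.0, 27.2), yaw 0.151, tilt about 0.656, rim centre 13.4 mm above the hinge. The tool can't tilt, so I'll pivot the module in the pads about their closing line, which is parallel to the hinge. To do that I'll press its far lower edge on the high side of the rim. First, approach above that.

Call:
move_arm:
  steps:
    - [[0.6,0,0],-0.5,1]
    - [[1,0,0.4],0,1]
    - [[1,0,0.8],0,1]
    - [[0.5,0,1],0,1]
    - [[0.24,0,0.6],0,1]
    - [[0,0,0.28],0,1]
    - [[0,0,0],0,1]
    - [[0,0,0],0,1]

```text
t: 7.55
ee_pos: [569.9, 26.9, 133.7]
orientation: [-3.133, -0.238, 0.002]
ft_force: [-0.2, -0.5, -0.8]
width: 46.4
grasp_force: 29.7
```

```bash
cat > st.py <<'E'
from h import *
def st(hx=575.04,hy=27.15,ya=.151):
    o=ctrl.get_obs();H=R.from_euler("z",ya).as_matrix();p=H.T@(np.array(o["ee_pos"])-[hx,hy,0]);M=R.from_rotvec(o["orientation"]).as_matrix()
    print("t",round(o["t"],2),"TCP in holder",p.round(1),"yawerr",round(np.arctan2(M[1,0],M[0,0])-ya,3),"tilt",M[:2,2].round(3),"F",(H.T@np.array(o["ft_force"])).round(1),"M",(H.T@np.array(o["moment"])).round(2),"w",round(o["width"],1)); return o
if __name__=="__main__": st()
E
python3 st.py
```

```text
t 7.55 TCP in holder [ -5.2   0.5 133.7] yawerr 0.0 tilt [-0.001 -0.   ] F [-0.3 -0.5 -0.8] M [-0.02 -0.01  0.02] w 46.4
```

Call:
move_arm:
  steps:
    - [[0,0,0.1],0,1]
    - [[0,0,0.1],0,1]
    - [[0,0,0.1],0,1]
    - [[0,0,0],0,1]

```text
t: 7.88
ee_pos: [571.3, 26.7, 127.9]
orientation: [3.132, 0.238, 0.003]
ft_force: [-3.0, -2.1, 7.6]
width: 45.9
grasp_force: 29.9
```

```bash
python3 st.py
```

```text
t 7.88 TCP in holder [-3.800e+00  1.000e-01  1.279e+02] yawerr 0.0 tilt [ 0.002 -0.   ] F [-3.3 -1.6  7.6] M [-0.23  0.45 -0.04] w 45.9
```

Contact at the expected height (7.6 N). Now I'll follow the pivot arc.

Call:
move_arm:
  steps:
    - [[-0.2,0,0.08],0,1]
    - [[-0.2,0,0.08],0,1]
    - [[-0.18,0,0.16],0,1]
    - [[-0.18,0,0.16],0,1]
    - [[0,0,0],0,1]

```text
t: 8.3
ee_pos: [549.8, 24.0, 112.9]
orientation: [-3.132, -0.237, 0.005]
ft_force: [-0.2, -0.3, -2.5]
width: 45.6
grasp_force: 29.9
```

```bash
python3 - <<'E'
from st import *
st(); w=shot("wrist"); save(w,"w5.png",(120,60,400,330),2.1); import pickle; pickle.dump(w,open("w5.pkl","wb"))
E
```

```text
t 8.3 TCP in holder [-25.4   0.7 112.9] yawerr 0.0 tilt [-0.003 -0.   ] F [-0.2 -0.2 -2.5] M [0.06 0.05 0.02] w 45.6
```

View pics/w5.png

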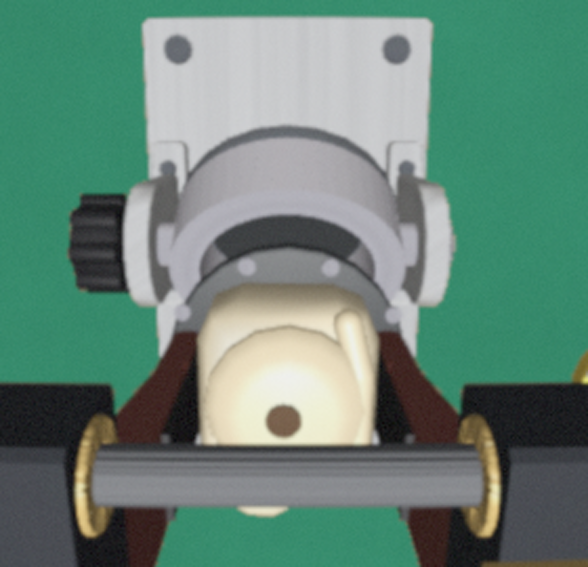

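The module's still nearly upright (dot at px (255,260), the same as before): the edge slid into the bore instead of pivoting. I'll back off, put the flat underside on the outer far edge of the rim (where the push is straight up), and press harder.

Call:
move_arm:
  steps:
    - [[0,0,-0.5],0,1]
    - [[0,0,-0.5],0,1]
    - [[0.5,0,0],0,1]
    - [[0.6,0,0],0,1]
    - [[0,0,0],0,1]
    - [[0,0,0.2],0,1]
    - [[0,0,0.1],0,1]
    - [[0,0,0.1],0,1]
    - [[0,0,0],0,1]

```text
t: 9.1
ee_pos: [579.2, 28.1, 131.4]
orientation: [3.132, 0.238, 0.002]
ft_force: [-6.0, -0.4, 22.9]
width: 45.6
grasp_force: 30.0
```

```bash
python3 st.py
```

```text
t 9.1 TCP in holder [  4.2   0.3 131.4] yawerr 0.0 tilt [ 0.001 -0.   ] F [-6.   0.5 22.9] M [ 0.11  0.95 -0.06] w 45.6
```

Call:
move_arm:
  steps:
    - [[-0.2,0,0.1],0,1]
    - [[-0.2,0,0.1],0,1]
    - [[-0.18,0,0.14],0,1]
    - [[-0.18,0,0.14],0,1]

```text
t: 9.43
ee_pos: [561.5, 25.4, 118.8]
orientation: [3.133, 0.237, 0.007]
ft_force: [1.0, 0.2, 10.2]
width: 45.6
grasp_force: 30.0
```

```bash
python3 - <<'E'
from st import *
st(); w=shot("wrist"); import pickle; pickle.dump(w,open("w6.pkl","wb"))
g=cv2.cvtColor(w["im"],cv2.COLOR_RGB2GRAY)[225:330,225:290]
# dark dot on cream
m=((w["im"][225:330,225:290].astype(int).sum(2)<300)&(w["im"][225:330,225:290,0].astype(int)-w["im"][225:330,225:290,2]>15)).astype(np.uint8)
n,l,s,c=cv2.connectedComponentsWithStats(m)
print([(s[i,4],(c[i]+225).round(1)) for i in range(1,n) if s[i,4]>15])
E
```

```text
t 9.43 TCP in holder [-13.7   0.3 118.8] yawerr 0.0 tilt [0.004 0.   ] F [ 1.   0.  10.2] M [ 0.11 -0.55  0.05] w 45.6
[(np.int32(22), array([254. , 270.6]))]
```

It's pivoting now: the dot moved 11 px. I'll continue.

Call:
move_arm:
  steps:
    - [[-0.18,0,0.22],0,1]
    - [[-0.18,0,0.24],0,1]
    - [[-0.07,0,0.12],0,1]

```text
t: 9.73
ee_pos: [549.0, 23.6, 103.2]
orientation: [3.132, 0.238, 0.001]
ft_force: [-4.4, -0.8, 13.9]
width: 46.0
grasp_force: 30.9
```

```bash
python3 - <<'E'
from st import *
o=st(); w=shot("wrist"); import pickle; pickle.dump(w,open("w7.pkl","wb")); save(w,"w7.png",(120,60,400,330),2.1)
M=R.from_rotvec(o["orientation"]).as_matrix();p=np.array(o["ee_pos"])
# predicted dot pixel vs tilt
for th in (0,.2,.3,.4,.5,.6,.7):
    q=np.array([-17*np.sin(th),0,-19-17*np.cos(th)]); f=[(52-54.7)*0,0,0]
    rim=np.array([36*np.cos(th)+26.7*np.sin(th),0,-19-(36*np.sin(th)-26.7*np.cos(th))])
    print(th,proj(w,p+M@q).round(1),"rim far top edge",proj(w,p+M@rim).round(1))
E
```

```text
t 9.73 TCP in holder [-26.2   0.4 103.2] yawerr 0.0 tilt [ 0.001 -0.   ] F [-4.5 -0.2 13.9] M [0.02 0.14 0.01] w 46.0
0 [[255.9 265. ]] rim far top edge [[255.9 174.2]]
0.2 [[255.9 271. ]] rim far top edge [[255.9 168.7]]
0.3 [[255.9 273.6]] rim far top edge [[255.9 166.9]]
0.4 [[255.9 275.8]] rim far top edge [[255.9 165.8]]
0.5 [[255.9 277.8]] rim far top edge [[255.9 165.5]]
0.6 [[255.9 279.4]] rim far top edge [[255.9 166.1]]
0.7 [[255.9 280.7]] rim far top edge [[255.9 167.7]]
```

View pics/w7.png

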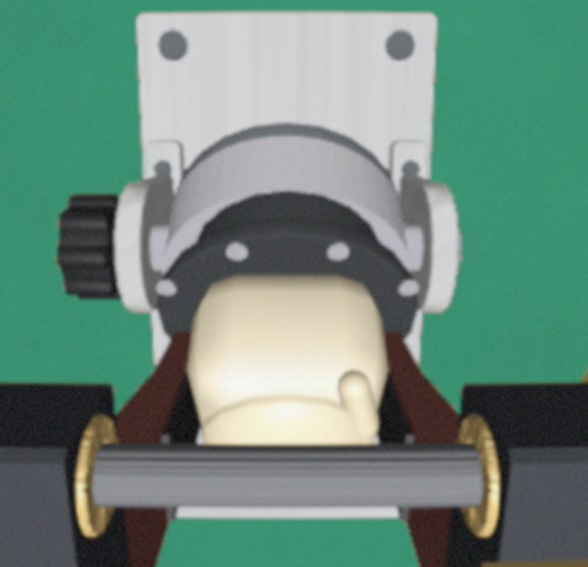

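The module is clearly tilted now. I'll compute the tilt from the four rim bolts, upright frame against tilted frame.

```bash
cat > tilt.py <<'E'
from st import *
import pickle
w5=pickle.load(open("w5.pkl","rb"));w7=pickle.load(open("w7.pkl","rb"))
d=cams.get_image("wrist");Mi=np.linalg.inv(np.array(d["mount"]))
C=lambda x,y:np.array((x/2.1+120-.25,y/2.1+60-.25))
def camtool(c): # camera in tool coords
    M=np.array(d["mount"]); return dict(c,R=M[:3,:3],t=M[:3,3])
a,b=camtool(w5),camtool(w7)
u0=[C(*p) for p in((247,266),(331,266),(183,313),(392,313))]; u1=[C(*p) for p in((237,251),(338,251),(167,288),(408,288))]
def tl(m,th,dx,dz): # module (x,y,z rel grip pivot) -> tool (z down)
    c,s=np.cos(th),np.sin(th); x,y,z=m[...,0],m[...,1],m[...,2]; return np.stack([x*c-z*s+dx,-y,-19-(x*s+z*c)+dz],-1)
def model(q): 
    return np.array([[q[0],q[1],-26.2],[q[0],-q[1],-26.2],[q[2],q[3],-26.2],[q[2],-q[3],-26.2]])
def res(q):
    m=model(q); e=[(proj(a,tl(m,q[4],q[5],0))-u0).ravel(),(proj(b,tl(m,q[6],q[5]+q[7],q[8]))-u1).ravel(),
      [(q[4])*20,q[5]*.7,q[7]*.7,q[8]*.7,(np.hypot(q[0],q[1])-np.hypot(q[2],q[3]))*3]]
    return np.concatenate(e)
f=least_squares(res,[30,12,15,30,0.0,0,.6,0,0]);print(f.x.round(3));print(res(f.x).round(2).tolist());print(np.sqrt(np.diag(np.linalg.inv(f.jac.T@f.jac))).round(3))
E
python3 tilt.py
```

```text
[33.225 12.016 18.374 30.525 -0.052 -2.953  0.703 -0.537 -0.811]
[-1.35, -0.89, -1.53, -0.9, -0.6, 0.56, -0.84, 0.53, -1.06, 0.2, -0.47, 0.19, -0.24, -0.29, -1.26, -0.33, -1.04, -2.07, -0.38, -0.57, -0.89]
[0.985 0.298 1.346 0.327 0.039 1.028 0.052 0.831 1.272]
```

Tilt is about 0.7, close enough to the socket's for the plug clearance to take up. I'll lift off, slide down-slope over the bore, and stop just above the mouth.

Call:
move_arm:
  steps:
    - [[-0.16,0,-0.4],0,1]
    - [[-0.2,0,0.06],0,1]
    - [[-0.2,0,0.16],0,1]
    - [[-0.16,0,0.2],0,1]
    - [[0,0,0],0,1]
    - [[0,0,0],0,1]

```text
t: 10.33
ee_pos: [530.9, 21.0, 101.4]
orientation: [-3.132, -0.237, 0.003]
ft_force: [0.1, -0.0, -1.8]
width: 46.0
grasp_force: 30.9
```

```bash
cat > view.py <<'E'
from st import *
import sys,pickle
st(); w=shot("wrist"); pickle.dump(w,open(sys.argv[1]+".pkl","wb"))
# white bolts on dark rim
im=w["im"][130:230,170:340].astype(int); s=im.sum(2)
bl=cv2.morphologyEx((s/3).astype(np.uint8),cv2.MORPH_TOPHAT,np.ones((13,13),np.uint8))
n,l,st_,c=cv2.connectedComponentsWithStats((bl>50).astype(np.uint8))
print([(int(st_[i,4]),(c[i]+[170,130]).round(1).tolist()) for i in range(1,n) if 20<st_[i,4]<110])
E
python3 view.py w8
```

```text
t 10.33 TCP in holder [-44.5   0.6 101.4] yawerr 0.0 tilt [-0.002 -0.   ] F [ 0.1 -0.  -1.8] M [-0.02  0.07 -0.01] w 46.0
[(76, [232.2, 179.5]), (76, [280.7, 179.5])]
```

Call:
move_arm:
  steps:
    - [[0,0,0.13],0,1]
    - [[0.07,0,0.1],0,1]
    - [[0.07,0,0.1],0,1]
    - [[0.07,0,0.1],0,1]
    - [[0,0,0],0,1]

```text
t: 10.8
ee_pos: [537.4, 21.9, 90.9]
orientation: [-3.133, -0.238, 0.001]
ft_force: [0.2, 0.5, -2.3]
width: 45.8
grasp_force: 30.9
```

```bash
python3 view.py w9
```

```text
t 10.8 TCP in holder [-38.    0.5  90.9] yawerr 0.001 tilt [-0.  0.] F [ 0.3  0.4 -2.3] M [ 0.04 -0.01  0.01] w 45.8
[(55, [176.8, 135.4]), (76, [232.2, 179.4]), (77, [280.7, 179.4]), (59, [314.3, 183.0]), (36, [330.7, 193.5])]
```

Call:
move_arm:
  steps:
    - [[0.07,0,0.09],0,1]
    - [[0.07,0,0.09],0,1]
    - [[0.07,0,0.09],0,1]
    - [[0,0,0],0,1]

```text
t: 11.18
ee_pos: [542.5, 22.7, 84.3]
orientation: [-3.133, -0.238, 0.0]
ft_force: [0.2, 0.1, -3.0]
width: 45.8
grasp_force: 30.9
```

```bash
python3 view.py w10
```

```text
t 11.18 TCP in holder [-32.8   0.5  84.3] yawerr 0.0 tilt [-0.  0.] F [ 0.2  0.  -3. ] M [0.05 0.06 0.04] w 45.8
[(45, [184.6, 133.1]), (51, [198.3, 134.0]), (52, [313.8, 134.0]), (47, [327.4, 133.3]), (77, [232.2, 179.4]), (77, [280.7, 179.4]), (56, [179.5, 203.9])]
```

Call:
move_arm:
  steps:
    - [[0.05,0,0.07],0,1]
    - [[0.05,0,0.07],0,1]
    - [[0.05,0,0.07],0,1]
    - [[0,0,0],0,1]

```text
t: 11.57
ee_pos: [546.1, 23.2, 79.1]
orientation: [-3.133, -0.238, 0.0]
ft_force: [-0.1, -0.8, -1.5]
width: 46.0
grasp_force: 30.9
```

```bash
python3 view.py w11
```

```text
t 11.57 TCP in holder [-29.2   0.5  79.1] yawerr 0.0 tilt [-0. -0.] F [-0.3 -0.7 -1.5] M [-0.01  0.02 -0.01] w 46.0
[(30, [204.2, 132.1]), (31, [308.0, 132.3]), (76, [232.2, 179.5]), (77, [280.7, 179.4]), (31, [179.5, 211.0])]
```

Slight contact is starting. I'll press on along the axis.

Call:
move_arm:
  steps:
    - [[0.04,0,0.06],0,1]
    - [[0.04,0,0.06],0,1]
    - [[0.04,0,0.06],0,1]
    - [[0,0,0],0,1]

```text
t: 11.95
ee_pos: [548.8, 23.6, 75.7]
orientation: [3.133, 0.238, -0.001]
ft_force: [-3.7, -0.9, 9.7]
width: 46.0
grasp_force: 31.9
```

```bash
python3 view.py w12
```

```text
t 11.95 TCP in holder [-26.4   0.5  75.7] yawerr 0.001 tilt [-0.001 -0.   ] F [-3.8 -0.3  9.7] M [0.03 0.84 0.01] w 46.0
[(72, [205.8, 133.1]), (71, [306.2, 133.2]), (53, [182.5, 142.3]), (60, [196.5, 143.4]), (60, [315.6, 143.4]), (53, [329.6, 142.4]), (77, [232.2, 179.7]), (77, [280.5, 179.8]), (32, [311.2, 180.6]), (28, [178.5, 217.0])]
```

Call:
move_arm:
  steps:
    - [[0.05,0,0.07],0,1]
    - [[0.05,0,0.07],0,1]
    - [[0,0,0],0,1]
    - [[0,0,0],0,1]

```text
t: 12.33
ee_pos: [549.4, 23.7, 74.8]
orientation: [3.132, 0.238, -0.006]
ft_force: [-18.8, -2.0, 44.4]
width: 45.9
grasp_force: 45.5
```

```bash
python3 view.py w13
```

```text
t 12.33 TCP in holder [-25.9   0.5  74.8] yawerr 0.001 tilt [-0.004 -0.001] F [-18.9   0.9  44.4] M [ 0.11  3.41 -0.03] w 45.9
[(85, [206.0, 133.4]), (85, [306.0, 133.6]), (51, [182.3, 143.0]), (66, [196.2, 144.4]), (64, [315.8, 144.3]), (52, [329.7, 143.3]), (76, [232.1, 181.0]), (75, [280.8, 181.0]), (34, [312.1, 182.6]), (25, [200.8, 182.3]), (43, [199.7, 198.4]), (25, [178.3, 218.4])]
```

That's a hard stop at about 48 N. I'll relax and open the fingers partway, staying clear of the cheeks.

Call:
move_arm:
  steps:
    - [[-0.05,0,-0.07],0,1]
    - [[-0.03,0,-0.05],0,1]
    - [[0,0,0],0,0.4]
    - [[0,0,0],0,0.34]
    - [[0,0,0],0,0.34]
    - [[0,0,0],0,0.34]

```text
t: 12.88
ee_pos: [548.9, 23.7, 75.0]
orientation: [3.133, 0.238, -0.002]
ft_force: [-7.1, 0.0, 12.4]
width: 58.0
grasp_force: 6.9
```

```bash
python3 view.py w14
```

```text
t 12.88 TCP in holder [-26.4   0.5  75. ] yawerr 0.001 tilt [-0.002 -0.   ] F [-7.   1.1 12.4] M [0.15 1.09 0.08] w 58.0
[(73, [205.7, 133.2]), (73, [306.2, 133.2]), (53, [182.3, 142.4]), (63, [196.2, 143.4]), (63, [315.8, 143.8]), (51, [329.7, 142.5]), (78, [232.2, 179.7]), (80, [280.8, 179.8]), (22, [200.5, 181.3]), (36, [312.1, 181.2]), (42, [200.1, 197.3]), (44, [313.2, 197.3]), (26, [178.3, 217.4])]
```

Call:
move_arm:
  steps:
    - [[-0.1,0,-0.14],0,0.34]
    - [[-0.3,0,-0.4],0,0.34]
    - [[-0.5,0,-0.7],0,0.34]
    - [[-0.7,0,-0.9],0,0.34]
    - [[-0.7,0,-0.9],0,0]
    - [[-0.7,0,-0.9],0,0]
    - [[-0.7,0,-0.9],0,0]
    - [[0,0,0],0,0]
    - [[0,0,0],0,0]

```text
t: 13.68
ee_pos: [458.5, 9.7, 196.8]
orientation: [3.132, 0.237, 0.006]
ft_force: [0.5, -0.4, -0.1]
width: 86.5
grasp_force: 0.0
```

```bash
python3 - <<'E'
from st import *
import pickle
st(); w=shot("wrist");T=shot("top");S=shot("scene"); pickle.dump((w,T,S),open("w15.pkl","wb"))
a=cv2.resize(w["im"][0:250,120:400],None,fx=1.42,fy=1.42,interpolation=cv2.INTER_CUBIC)
b=cv2.resize(S["im"][170:260,190:310],None,fx=3.3,fy=3.3,interpolation=cv2.INTER_CUBIC)
h=600; A=np.zeros((600,800,3),np.uint8); A[:355,:398]=a[:355,:398]; A[:297,400:796]=b[:297,:396]
cv2.imwrite("pics/w15.png",A[...,::-1]); 
r=red(w,(180,0,330,200)); print(len(r), r.mean(0) if len(r) else 0)
for th in("bone_module","bone_key","socket_notch"): print(th,[(round(b["p"],2),np.round(b["rect"],1).tolist()) for b in cams.boxes_of("wrist",th)][:3])
E
```

```text
t 13.68 TCP in holder [-117.8    0.3  196.8] yawerr 0.0 tilt [0.004 0.   ] F [ 0.4 -0.5 -0.1] M [ 0.   -0.02  0.05] w 86.5
0 0
bone_module [(0.92, [401.4, 143.7, 68.9, 69.0]), (0.81, [490.6, 66.6, 42.6, 41.6]), (0.7, [255.8, 83.6, 75.6, 89.6])]
bone_key [(0.9, [255.5, 83.5, 78.3, 90.3]), (0.9, [486.9, 68.2, 46.5, 42.7]), (0.83, [401.9, 145.9, 70.7, 64.9])]
socket_notch []
```

View pics/w15.png

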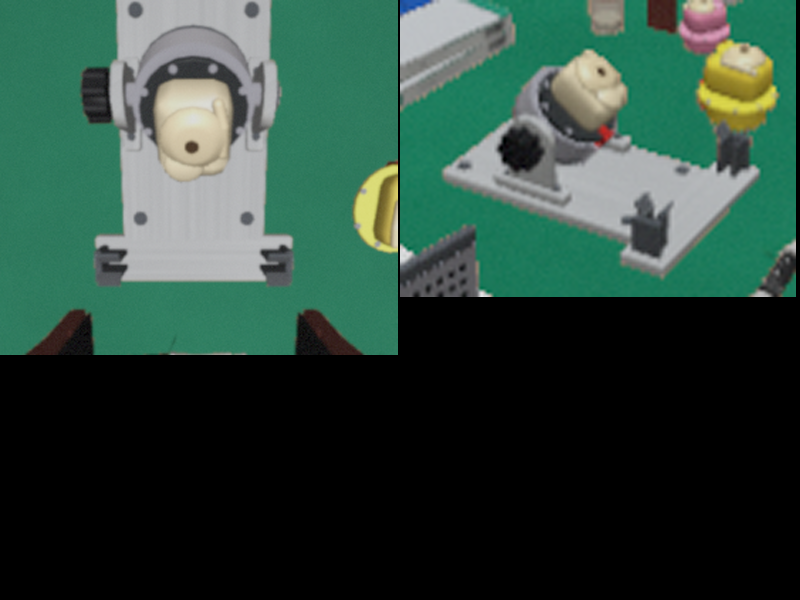

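The picture shows the module down in the socket: carrier ring inside the socket rim, and the red key in the notch at crop (605,135). I'll check the dot numerically and measure the shield in the rack.

```bash
python3 - <<'E'
from fit import *
w,T,S=pickle.load(open("w15.pkl","rb"))
H,t,Rs,c=frame(f.x)
print("dot seen",(191/1.42+120-.2,147/1.42-.2),"pred seated",[proj(w,c+(z-22)*Rs[:,2]).round(1).tolist() for z in(70,72,76)])
T0=pickle.load(open("c0.pkl","rb")); S0=T0["scene"];T0=T0["top"]
print("scene dot pred",((proj(S,c+50*Rs[:,2])-[190,170])*3.3+[400,0]).round(0),"seen ~(602,72)")
# notch marker shift check
print("scene key pred", ((proj(S,c+Rs@np.array([-39,0,0.]))-[190,170])*3.3+[400,0]).round(0))
# blue edge top view
p=T["im"].astype(int);m=(p[...,2]>p[...,0]+50)&(p[...,2]>p[...,1]+20);m[:150]=0;m[240:]=0;m[:,:90]=0;m[:,200:]=0
v,u=np.nonzero(m);print("blue",len(u),u.min(),u.max(),v.min(),v.max())
k=np.polyfit(u,v,1);u0,u1=u.min(),u.max();e=[onz(T,(x,np.polyval(k,x)),108) for x in(u0-.5,u1+.5)];print(np.round(e,1).tolist(),np.linalg.norm(e[0]-e[1]),"yaw dir",np.arctan2(*(e[0]-e[1])[[1,0]])-np.pi/2)
print("mid",(e[0]+e[1])/2)
E
```

```text
screws [[640.2, 82.9, 12.0], [653.8, -6.1, 12.0], [480.8, 58.4, 12.0], [494.3, -30.8, 12.0]] rear corners [[649.2, 98.1, 12.0], [667.9, -18.8, 12.0]]
dot seen (254.30704225352113, 103.32112676056339) pred seated [[[256.3, 104.4]], [[256.3, 105.8]], [[256.3, 108.7]]]
scene dot pred [[605.  70.]] seen ~(602,72)
scene key pred [[605. 137.]]
blue 140 104 156 192 195
[[575.4, 379.9, 108.0], [570.7, 238.6, 108.0]] 141.3654921180225 yaw dir -0.03339852284893974
mid [573.07603462 309.21397814 108.        ]
```

The seat is confirmed: the dot is within 2 px of the seated prediction in both cameras. For the shield, the blue edge is 141 mm long with its middle at (573, 309) and yaw −0.033. I'll turn the tool to close across it, then fly over.

Call:
move_arm:
  steps:
    - [[0,0,0],-1,0]
    - [[0,0,0],-1,0]
    - [[0,0,0],-1,0]
    - [[0,0,0],-1,0]
    - [[0,0,0],-1,0]
    - [[0,0,0],-1,0]
    - [[0,0,0],-1,0]
    - [[0,0,0],-1,0]
    - [[0,0,0],-1,0]
    - [[0,0,0],-1,0.3]
    - [[0,0,0],-1,0.55]
    - [[0,0,0],-1,0.55]
    - [[0,0,0],-1,0.55]
    - [[0,0,0],-1,0.55]
    - [[0,0,0],-1,0.55]
    - [[0,0,0],-0.9,0.55]
    - [[0,0,0],0,0.55]

```text
t: 15.4
ee_pos: [458.0, 9.8, 194.6]
orientation: [-2.253, -2.188, 0.002]
ft_force: [0.3, 0.1, 0.1]
width: 40.6
grasp_force: 0.0
```

Call:
move_arm:
  steps:
    - [[1,0.35,0],0,0.55]
    - [[1,0.35,0],0,0.55]
    - [[1,0.35,0],0,0.55]
    - [[1,0.35,0],0,0.55]
    - [[1,0.35,0],0,0.55]
    - [[1,0.35,0],0,0.55]
    - [[1,0.35,0],0,0.55]
    - [[1,0.35,0],0,0.55]
    - [[1,0.35,0],0,0.55]
    - [[1,0.35,0],0,0.55]
    - [[1,0.35,0],0,0.55]
    - [[0.6,0.2,0],0,0.55]
    - [[0,0,0],0,0.55]
    - [[0,0,0],0,0.55]

```text
t: 16.57
ee_pos: [568.1, 296.8, 194.3]
orientation: [-2.257, -2.185, 0.003]
ft_force: [-1.1, 0.6, -0.2]
width: 39.3
grasp_force: 0.0
```

```bash
cat > blue.py <<'E'
from st import *
def blue(z=108):
    o=ctrl.get_obs(); w=shot("wrist"); p=w["im"].astype(int); m=((p[...,2]>p[...,0]+50)&(p[...,2]>p[...,1]+20)).astype(np.uint8)
    n,l,s,c=cv2.connectedComponentsWithStats(m); i=1+np.argmax(s[1:,4]); v,u=np.nonzero(l==i)
    print("n",s[i].tolist())
    M=R.from_rotvec(o["orientation"]).as_matrix(); P=np.array([onz(w,q,z) for q in np.c_[u,v]]); Q=(P-o["ee_pos"])@M
    k=np.polyfit(Q[:,0],Q[:,1],1); print("tcp",np.round(o["ee_pos"],1),"yaw",np.arctan2(M[1,0],M[0,0]).round(3),"strip in tool: x",Q[:,0].min().round(1),Q[:,0].max().round(1),"y at x=0",k[1].round(2),"mean y",Q[:,1].mean().round(2),"y span",Q[:,1].min().round(1),Q[:,1].max().round(1),"slope(rad, + about tool z)",k[0].round(3)); return w
if __name__=="__main__":
    st(); w=blue(); import pickle; pickle.dump(w,open("w16.pkl","wb"))
E
python3 blue.py
```

```text
t 16.57 TCP in holder [ 33.7 267.6 194.3] yawerr 1.388 tilt [-0.001 -0.001] F [-1.   0.8 -0.2] M [-0.04 -0.05 -0.01] w 39.3
n [258, 101, 8, 154, 1206]
tcp [568.1 296.8 194.3] yaw 1.539 strip in tool: x -55.2 82.2 y at x=0 4.7 mean y 4.6 y span 1.4 8.1 slope(rad, + about tool z) -0.006
```

Call:
move_arm:
  steps:
    - [[0.3,0.1,0.5],0,0.55]
    - [[0.23,0.09,1],0,0.55]
    - [[0,0,1],0,0.55]
    - [[0,0,1],0,0.55]
    - [[0,0,0.7],0,0.55]
    - [[0,0,0.3],0,0.55]
    - [[0,0,0],0,0.55]
    - [[0,0,0],0,0.55]

```text
t: 17.28
ee_pos: [573.7, 309.2, 82.8]
orientation: [-2.257, -2.185, 0.001]
ft_force: [0.7, 0.3, 0.4]
width: 39.6
grasp_force: 0.0
```

```bash
python3 blue.py
```

```text
t 17.28 TCP in holder [ 41.1 279.   82.8] yawerr 1.387 tilt [-0. -0.] F [0.7 0.2 0.4] M [-0.03 -0.09 -0.  ] w 39.6
n [247, 114, 16, 158, 2226]
tcp [573.7 309.2  82.8] yaw 1.538 strip in tool: x -9.6 69.8 y at x=0 -0.67 mean y -0.83 y span -4.4 2.9 slope(rad, + about tool z) -0.005
```

Centred. Close and draw up.

Call:
move_arm:
  steps:
    - [[0,-0.03,0],0,1]
    - [[0,0,0],0,1]
    - [[0,0,0],0,1]
    - [[0,0,0],0,1]
    - [[0,0,0],0,1]
    - [[0,0,0],0,1]
    - [[0,0,-0.2],0,1]
    - [[0,0,-0.4],0,1]
    - [[0,0,-0.8],0,1]
    - [[0,0,-1],0,1]
    - [[0,0,-1],0,1]
    - [[0,0,-1],0,1]
    - [[0,0,-0.5],0,1]
    - [[0,0,0],0,1]
    - [[0,0,0],0,1]

```text
t: 18.58
ee_pos: [572.9, 309.6, 205.8]
orientation: [2.256, 2.186, 0.002]
ft_force: [-0.2, -0.5, -1.3]
width: 7.8
grasp_force: 30.0
```

```bash
python3 -c "
from blue import *
o=st(); blue(o['ee_pos'][2]+25.5)"
```

```text
t 18.58 TCP in holder [ 40.4 279.5 205.8] yawerr 1.388 tilt [0.001 0.001] F [-0.3 -0.4 -1.3] M [-0.01 -0.06 -0.07] w 7.8
n [249, 115, 16, 157, 2307]
tcp [572.9 309.6 205.8] yaw 1.539 strip in tool: x -9.5 69.4 y at x=0 -0.02 mean y -0.06 y span -3.9 3.9 slope(rad, + about tool z) -0.001
```

The shield is held (7.8 mm at 30 N) and clear. Before going on, I'll check the channel position numerically against the earlier frames.

```bash
python3 - <<'E'
from fit import *
w,T,S=pickle.load(open("w15.pkl","rb")); H,t,Rs,c=frame(f.x)
for nm,cam in(("w15",w),("w3",w3)):
  g=cam["im"].astype(int)
  for sg in(1,-1):
    P=proj(cam,np.array([t+H@np.array([-125+dx,sg*y,z]) for dx in(-9,0,9) for y in(57,79) for z in(44,54)]))
    q=proj(cam,t+H@np.array([-125.,sg*68,50]))[0]; u0,v0=q.round().astype(int)
    x0,x1,y0,y1=u0-16,u0+16,v0-20,v0+20; s=g[y0:y1,x0:x1].sum(2)/3
    print(nm,sg,"pred centre",q.round(1),"slot z54 ends",proj(cam,np.array([t+H@np.array([-125.,sg*y,54]) for y in(57,79)])).round(1).tolist())
    print("\n".join(str(y0+i)+" "+"".join("#" if b<70 else "+" if b<110 else "g" if cam["im"][y0+i,x0+j,1]>cam["im"][y0+i,x0+j,0]*1.3 else "." for j,b in enumerate(r)) for i,r in enumerate(s)),"x0",x0)
E
```

```text
screws [[640.2, 82.9, 12.0], [653.8, -6.1, 12.0], [480.8, 58.4, 12.0], [494.3, -30.8, 12.0]] rear corners [[649.2, 98.1, 12.0], [667.9, -18.8, 12.0]]
w15 1 pred centre [194.5 190.2] slot z54 ends [[203.8, 191.1], [183.7, 191.1]]
170 +++++++g........................
171 ++++++++........................
172 ++++++++........................
173 ++++++++.....++++...............
174 ++++++++g..+#####...............
175 +++++++++++######+..............
176 +++++++++++#########+##+++#+++..
177 ++++++++++++##################..
178 +++++++++++++#################..
179 +++++++++++++++++++++++++####+..
180 +++++++++++++++++++++++++###+...
181 +++++++++++++++++++++++++##+....
182 +++++++++++++++++++++++++++.....
183 +++++++.++++++++++++++++++......
184 +++++++++++++++++++.............
185 +++++++.+++++####+..............
186 +++++++++++++#####++++++++++++..
187 +++++++++++++#################+.
188 +++++++++++++#################+.
189 +++++++++++++#################..
190 +++++++++++++################+..
191 +++++++++++++###############+...
192 ++++++++++++++++++++++++++++....
193 ++++++++++++++++
[... 4613 characters left out ...]
###############++++++++++++
162 .+####++++++++++++++++++++++++++
163 ..+##+++++++++++++++++++++++++++
164 ...+++++++++++++++++++++++++++++
165 ....++++++++++++++++++++++++++++
166 ......++++++++++++++++++++++++++
167 ......++++++++++++++++++++++++++
168 .......+++++++++++++++++++++++++
169 .......+++++++++++++++++++++++++
170 .......+++++++++++++++++++++++++
171 ..gggg++++++++++++++++++++++++++
172 ++++++++++++++++++++++++++++++++
173 ++++++++++++++++++++++++++++++++
174 ++++++++++++++++++++++++++++++++
175 ++++++++++++++++++++++++++++++++
176 ++++++++++++++++++++++++++++++++
177 ++++++++++++++++++++++++++++++++
178 ++++++++++++++++++++++++++++++++
179 ++++++++++++++++++++++++++++++++ x0 307
```

The channel mouths appear at rows 183–198 (w15) and 153–169 (w3), centred on the predictions of 191 and 160.5, so the seat estimate holds. I'm carrying the shield over.

Call:
move_arm:
  steps:
    - [[0,0,-0.4],-0.7,1]
    - [[0,0,-0.4],-0.7,1]
    - [[0,0,0],-0.7,1]
    - [[-0.5,-0.5,0],0,1]
    - [[-1,-1,0],0,1]
    - [[-1,-1,0],0,1]
    - [[-1,-1,0],0,1]
    - [[-1,-1,0],0,1]
    - [[-1,-1,0],0,1]
    - [[-1,-1,0],0,1]
    - [[-1,-0.1,0],0,1]
    - [[-1,0,0],0,1]
    - [[-1,0,0],0,1]
    - [[-1,0,0],0,1]
    - [[-1,0,0],0,1]
    - [[-0.5,0,0],0,1]
    - [[0,0,0],0,1]
    - [[0,0,0],0,1]

```text
t: 20.13
ee_pos: [454.0, -12.2, 224.1]
orientation: [-2.048, -2.379, 0.003]
ft_force: [0.1, 0.3, -0.2]
width: 8.2
grasp_force: 30.0
```

```bash
python3 -c "
from blue import *
o=st(); blue(o['ee_pos'][2]+25.5)"
```

```text
t 20.13 TCP in holder [-125.6  -20.7  224.1] yawerr 1.569 tilt [-0.003  0.   ] F [ 0.1  0.2 -0.2] M [-0.03 -0.11  0.05] w 8.2
n [249, 115, 16, 157, 2422]
tcp [454.  -12.2 224.1] yaw 1.72 strip in tool: x -9.5 69.4 y at x=0 -0.0 mean y -0.07 y span -3.9 3.9 slope(rad, + about tool z) -0.002
```

Call:
move_arm:
  steps:
    - [[0.5,0.02,0.4],0,1]
    - [[0.35,0,0.8],0,1]
    - [[0,0,1],0,1]
    - [[0,0,0.8],0,1]
    - [[0,0,0.4],0,1]
    - [[0,0,0.2],0,1]
    - [[0,0,0],0,1]
    - [[0,0,0],0,1]

```text
t: 20.85
ee_pos: [452.7, 9.5, 135.8]
orientation: [2.046, 2.383, 0.0]
ft_force: [-0.4, -0.4, -1.0]
width: 7.9
grasp_force: 30.0
```

```bash
python3 st.py
```

```text
t 20.85 TCP in holder [-123.6    0.9  135.8] yawerr 1.572 tilt [0. 0.] F [-0.5 -0.3 -1. ] M [-0.   -0.09 -0.04] w 7.9
```

Call:
move_arm:
  steps:
    - [[-0.02,-0.04,0.2],0,1]
    - [[0,0,0.25],0,1]
    - [[0,0,0.25],0,1]
    - [[0,0,0.25],0,1]
    - [[0,0,0.15],0,1]
    - [[0,0,0],0,1]

```text
t: 21.35
ee_pos: [451.2, 8.5, 107.1]
orientation: [-2.047, -2.382, 0.001]
ft_force: [0.9, 0.7, -1.2]
width: 7.8
grasp_force: 30.0
```

```bash
python3 st.py
```

```text
t 21.35 TCP in holder [-125.3    0.2  107.1] yawerr 1.571 tilt [-0.001  0.   ] F [ 1.   0.6 -1.2] M [-0.05 -0.32 -0.02] w 7.8
```

Bottom at about 33 mm, inside the channels, with nearly no force. I'll continue to the base.

Call:
move_arm:
  steps:
    - [[0,0,0.25],0,1]
    - [[0,0,0.25],0,1]
    - [[0,0,0.15],0,1]
    - [[0,0,0.1],0,1]
    - [[0,0,0.06],0,1]
    - [[0,0,0],0,1]

```text
t: 21.85
ee_pos: [451.4, 8.5, 87.5]
orientation: [-2.047, -2.383, 0.0]
ft_force: [0.3, -0.1, -1.3]
width: 7.6
grasp_force: 30.0
```

```bash
python3 st.py
```

```text
t 21.85 TCP in holder [-125.     0.2   87.5] yawerr 1.571 tilt [-0.  0.] F [ 0.3 -0.1 -1.3] M [-0.05 -0.18 -0.01] w 7.6
```

Call:
move_arm:
  steps:
    - [[0,0,0.05],0,1]
    - [[0,0,0.05],0,1]
    - [[0,0,0.05],0,1]
    - [[0,0,0],0,1]

```text
t: 22.18
ee_pos: [454.7, 8.9, 86.9]
orientation: [2.044, 2.379, 0.007]
ft_force: [-2.8, 1.6, 31.9]
width: 8.1
grasp_force: 30.0
```

```bash
python3 st.py
```

```text
t 22.18 TCP in holder [-121.7    0.    86.9] yawerr 1.571 tilt [0.007 0.   ] F [-2.5  2.  31.9] M [0.46 0.47 0.05] w 8.1
```

It's on the base (32 N). Relax, release, and rise.

Call:
move_arm:
  steps:
    - [[0,0,-0.1],0,1]
    - [[0,0,0],0,0.7]
    - [[0,0,0],0,0.5]
    - [[0,0,0],0,0.5]
    - [[0,0,0],0,0.5]
    - [[0,0,-0.4],0,0.5]
    - [[0,0,-0.8],0,0.5]
    - [[0,0,-1],0,0.5]
    - [[0,0,-1],0,0.5]
    - [[0,0,-0.8],0,0.5]
    - [[0,0,0],0,0.5]
    - [[0,0,0],0,0.5]

```text
t: 23.18
ee_pos: [452.0, 8.5, 187.6]
orientation: [2.046, 2.382, 0.003]
ft_force: [-0.5, -0.0, -0.4]
width: 43.8
grasp_force: 0.0
```

```bash
python3 - <<'E'
from blue import *
import pickle
st(); w=blue(112); T=shot("top"); S=shot("scene"); C=pickle.load(open("c0.pkl","rb"))
from fit import frame,f
H,t,Rs,c=frame(f.x)
for nm,cam in(("wrist",w),("top",T),("scene",S)):
  p=cam["im"].astype(int);m=((p[...,2]>p[...,0]+50)&(p[...,2]>p[...,1]+20)).astype(np.uint8)
  k=cv2.connectedComponentsWithStats(m); e=proj(cam,np.array([t+H@np.array([-125.,y,105]) for y in(70,-70)]))
  print(nm,"pred ends",e.round(1).tolist(),"mid",e.mean(0).round(1),[(s.tolist(),np.round(q,1).tolist()) for s,q in zip(k[2][1:],k[3][1:]) if s[4]>40][:6])
  print(" dot pred",proj(cam,c+50*Rs[:,2]).round(1))
for n,cam in(("top",T),("scene",S)):
  for th in "drain_plate specimen_jar steel_cup saline_bottle bone_module splash_shield".split(): print(n,th,[(round(b["p"],2),np.round(b["rect"],1).tolist()) for b in cams.boxes_of(n,th)][:3])
E
```

```text
t 23.18 TCP in holder [-1.244e+02  1.000e-01  1.876e+02] yawerr 1.571 tilt [ 0.003 -0.   ] F [-0.5  0.1 -0.4] M [-0.04 -0.1   0.04] w 43.8
n [252, 117, 10, 155, 1339]
tcp [452.    8.5 187.6] yaw 1.722 strip in tool: x -67.0 69.2 y at x=0 -0.09 mean y -0.1 y span -3.9 4.0 slope(rad, + about tool z) -0.002
screws [[640.2, 82.9, 12.0], [653.8, -6.1, 12.0], [480.8, 58.4, 12.0], [494.3, -30.8, 12.0]] rear corners [[649.2, 98.1, 12.0], [667.9, -18.8, 12.0]]
wrist pred ends [[255.4, 116.2], [255.5, 270.2]] mid [255.5 193.2] [([252, 117, 10, 155, 1339], [256.3, 192.4])]
 dot pred [[355.8 200.7]]
top pred ends [[217.6, 242.9], [269.9, 234.5]] mid [243.7 238.7] [([346, 0, 131, 87, 9991], [410.1, 40.0]), ([506, 105, 6, 30, 137], [509.1, 120.7]), ([372, 143, 12, 11, 100], [377.3, 147.6]), ([0, 155, 34, 46, 772], [15.3, 178.3]), ([0, 182, 17, 45, 354], [5.0, 205.5]), ([322, 273, 15, 8, 48], [328.6, 276.8])]
 dot pred [[238.5 206.4]]
scene pred ends [[267.0, 213.9], [292.5, 191.1]] mid [279.7 202.5] [([13, 0, 18, 5, 61], [21.6, 1.6]), ([4, 4, 33, 29, 285], [21.0, 20.5]), ([4, 42, 20, 73, 222], [12
[... 359 characters left out ...]
94.1, 129.2, 29.2, 28.4])]
top saline_bottle [(0.95, [370.5, 151.4, 27.7, 27.1])]
top bone_module [(0.95, [373.6, 255.9, 22.4, 22.5]), (0.77, [301.6, 211.2, 25.7, 25.7]), (0.71, [333.5, 173.2, 20.7, 22.3])]
top splash_shield []
scene drain_plate [(0.93, [189.0, 265.4, 48.6, 54.7])]
scene specimen_jar [(0.55, [253.4, 170.1, 15.7, 15.9]), (0.24, [250.1, 219.8, 94.1, 63.3])]
scene steel_cup [(0.7, [163.8, 213.4, 25.2, 20.9]), (0.22, [237.8, 205.3, 21.8, 25.0])]
scene saline_bottle [(0.5, [283.2, 156.8, 9.2, 27.1])]
scene bone_module [(0.65, [326.2, 171.1, 14.5, 20.5]), (0.6, [246.6, 197.2, 24.6, 28.3]), (0.59, [365.4, 184.8, 26.1, 25.9])]
scene splash_shield [(0.82, [279.3, 215.1, 29.8, 55.2])]
```

```bash
python3 - <<'E'
from h import *
w=shot("wrist"); p=w["im"][175:225,330:385].astype(int); s=p.sum(2)
m=((s<270)&(p[...,0]>p[...,2]+8)).astype(np.uint8); k=cv2.connectedComponentsWithStats(m)
print([(a[4],(c+[330,175]).round(1)) for a,c in zip(k[2][1:],k[3][1:]) if a[4]>8])
E
```

```text
[(np.int32(33), array([360.2, 200.3]))]
```

The dot is 4 px off the prediction. I'll refit the socket with the seated-dot sightings added, to see whether that's just fit error.

```bash
python3 - <<'E'
import fit
from fit import *
w15,_,S=pickle.load(open("w15.pkl","rb")); w16=shot("wrist")
r0=res
obs=[(w15,(254.3,103.3),1),(w16,(360.2,200.3),1)]
def r2(q,zd=71.5):
    H,t,Rs,c=frame(q); e=list(r0(q))
    for cam,o,wt in obs: e.extend((proj(cam,c+(zd-22)*Rs[:,2])[0]-o)*wt)
    return np.array(e)
g=least_squares(r2,f.x,loss="soft_l1"); print(f.x.round(3),2*f.cost); print(g.x.round(3),2*g.cost); print(r2(g.x).round(1).tolist())
# free module tilt/lift relative to socket
p=[ray(c_,o) for c_,o,_ in obs]; D=tri([(c_,o) for c_,o,_ in obs]); 
for nm,q in(("old",f.x),("new",g.x)):
    H,t,Rs,c=frame(q); print(nm,"dot in socket frame (expect 0,0,~50):",(Rs.T@(D-c)).round(1))
# bolts in w15
im=w15["im"][20:130,190:320].astype(int).sum(2)/3
bl=cv2.morphologyEx(im.astype(np.uint8),cv2.MORPH_TOPHAT,np.ones((9,9),np.uint8)); k=cv2.connectedComponentsWithStats((bl>45).astype(np.uint8))
print([(int(a[4]),(c+[190,20]).round(1).tolist()) for a,c in zip(k[2][1:],k[3][1:]) if 8<a[4]<60])
for nm,q in(("old",f.x),("new",g.x)):
    H,t,Rs,c=frame(q); print(nm,[proj(w15,c+Rs@np.array([32*np.cos(x),32*np.sin(x),6.5]))[0].round(1).tolist() for x in np.deg2rad([-67.5,-22.5,22.5,67.5])])
E
```

```text
screws [[640.2, 82.9, 12.0], [653.8, -6.1, 12.0], [480.8, 58.4, 12.0], [494.3, -30.8, 12.0]] rear corners [[649.2, 98.1, 12.0], [667.9, -18.8, 12.0]]
[5.75037e+02 2.71520e+01 1.51000e-01 6.56000e-01 1.34470e+01 1.08370e+01
 3.54590e+01] 8.760032609433864
[5.74638e+02 2.72730e+01 1.50000e-01 6.25000e-01 1.27360e+01 1.08120e+01
 3.51800e+01] 13.056273121601823
[0.1, 0.2, 0.2, -0.3, -0.1, -0.0, 1.0, 0.6, -0.4, 0.1, -0.6, -0.2, 0.5, -0.5, -1.4, 0.8, -1.1, 0.8, -2.6, -0.4, 0.3, -0.2, 0.2, -0.2, -0.3, -0.4, 0.1, 0.0, 0.3, 0.0, 0.2, -0.4, 1.7, 0.0, -0.6, 0.8]
old dot in socket frame (expect 0,0,~50): [ 2.6  1.5 50.5]
new dot in socket frame (expect 0,0,~50): [ 0.9  1.3 51. ]
[(12, [235.8, 20.7]), (14, [275.7, 20.6]), (21, [214.3, 46.7]), (35, [241.4, 48.2]), (37, [269.5, 47.9]), (18, [297.3, 46.9]), (13, [309.2, 44.5]), (42, [309.9, 51.9]), (9, [222.4, 64.2]), (10, [288.8, 63.5]), (31, [305.0, 94.8]), (32, [206.8, 95.0]), (28, [269.0, 116.8])]
old [[289.5, 65.6], [270.7, 46.2], [241.8, 46.2], [223.0, 65.6]]
new [[289.2, 64.9], [270.5, 45.1], [241.6, 45.1], [222.8, 64.7]]
```

The dot height (50.5–51) is right for a seated module. For tilt, I'll triangulate the far bolts from the two wrist views.

```bash
python3 - <<'E'
from fit import *
w15,_,S=pickle.load(open("w15.pkl","rb")); w=shot("wrist"); H,t,Rs,c=frame(f.x)
pr=lambda P:proj(w,c+Rs@np.array(P,float))[0].round(1).tolist()
print("pred bolts w16",[pr(P) for P in((31,11.3,6.5),(31,-11.3,6.5),(16.5,28.6,6.5),(16.5,-28.6,6.5))])
im=w["im"][140:260,360:450].astype(int).sum(2)/3
bl=cv2.morphologyEx(im.astype(np.uint8),cv2.MORPH_TOPHAT,np.ones((9,9),np.uint8)); k=cv2.connectedComponentsWithStats((bl>40).astype(np.uint8))
L=[(int(a[4]),c_+[360,140]) for a,c_ in zip(k[2][1:],k[3][1:]) if 8<a[4]<70]; print([(n,x.round(1).tolist()) for n,x in L])
def near(P):
    q=proj(w,c+Rs@np.array(P,float))[0]; return min((x for n,x in L),key=lambda x:np.hypot(*(x-q)))
out=[]
for o,P in(((241.4,48.2),(31,11.3,6.5)),((269.5,47.9),(31,-11.3,6.5))):
    B=tri([(w15,o),(w,near(P))]); out.append(B); print(near(P),"bolt holder",(H.T@(B-t)).round(1),"socket frame",(Rs.T@(B-c)).round(1))
D=tri([(w15,(254.3,103.3)),(w,(360.2,200.3))]); v=H.T@(D-(out[0]+out[1])/2); print("v",v.round(1),np.linalg.norm(v))
for r in(30,31,32,33): print(r,"tilt",np.arctan2(v[2],v[0])-np.arctan2(43,-r))
E
```

```text
screws [[640.2, 82.9, 12.0], [653.8, -6.1, 12.0], [480.8, 58.4, 12.0], [494.3, -30.8, 12.0]] rear corners [[649.2, 98.1, 12.0], [667.9, -18.8, 12.0]]
pred bolts w16 [[407.5, 184.5], [404.3, 208.2], [393.0, 164.0], [386.2, 222.6]]
[(33, [430.8, 142.7]), (20, [361.1, 158.2]), (24, [424.8, 176.7]), (32, [403.5, 182.5]), (25, [400.6, 207.3]), (41, [408.1, 210.6]), (54, [394.3, 222.8]), (68, [373.8, 227.7])]
[403.5 182.5] bolt holder [10.1 12.6 93.7] socket frame [27.3 12.6  5.6]
[400.64 207.32] bolt holder [ 10.4 -11.3  93.6] socket frame [ 27.5 -11.3   5.2]
v [-47.2   0.9  20.7] 51.50348059346977
30 tilt 0.5480458100171335
31 tilt 0.5325738529062924
32 tilt 0.5174394928512802
33 tilt 0.5026385083545151
```

```bash
python3 - <<'E'
from fit import *
w15,_,S=pickle.load(open("w15.pkl","rb")); w=shot("wrist")
r0=res; drop=[18,31]
def soc(q): return np.delete(r0(q),drop)
g=least_squares(soc,f.x,loss="soft_l1"); print("socket only",g.x.round(3),np.sqrt(np.diag(np.linalg.inv(g.jac.T@g.jac))).round(3),2*g.cost)
for th in(.50,.54,.58,.62,.66,.70):
    s=least_squares(lambda q:soc([*q[:3],th,*q[3:]]),np.delete(f.x,3),loss="soft_l1"); q=np.array([*s.x[:3],th,*s.x[3:]])
    obs=[(w15,(254.3,103.3),(0,0,49.5)),(w,(360.2,200.3),(0,0,49.5)),(w15,(241.4,48.2),None),(w15,(269.5,47.9),None),(w,(403.5,182.5),None),(w,(400.6,207.3),None)]
    def mod(p): # seated module: slide dx,dy; lift, tilt error; bolt xy
        H,t,Rs,c=frame(q); dx,dy,dz,dt,bx=p; Rm=Rs@R.from_euler("y",-dt).as_matrix(); e=[]
        for i,(cam,o,P) in enumerate(obs):
            P=np.array(P if P else (bx,12 if i%2==0 else -12,6.5)); e+=list(proj(cam,c+Rs@[dx,dy,dz]+Rm@P)[0]-o)
        return np.array(e+[dx*.7,dy*.7,(bx-30)*1.])
    m=least_squares(mod,[0,0,0,0,30]); print(th,"socket cost",round(2*s.cost,2),"h",q[4].round(1),"module dx dy dz dtilt bx",m.x.round(3),"cost",round(2*m.cost,1))
E
```

```text
screws [[640.2, 82.9, 12.0], [653.8, -6.1, 12.0], [480.8, 58.4, 12.0], [494.3, -30.8, 12.0]] rear corners [[649.2, 98.1, 12.0], [667.9, -18.8, 12.0]]
socket only [5.7489e+02 2.7189e+01 1.5100e-01 6.5200e-01 1.3356e+01 1.0830e+01
 3.5262e+01] [1.01  0.369 0.006 0.038 2.226 0.534 1.567] 5.383152111633895
0.5 socket cost 16.93 h 10.6 module dx dy dz dtilt bx [-2.064  0.831  2.644  0.082 28.541] cost 6.7
0.54 socket cost 13.03 h 12.0 module dx dy dz dtilt bx [-1.909  0.836  1.546  0.038 28.648] cost 6.1
0.58 socket cost 9.1 h 13.1 module dx dy dz dtilt bx [-1.7980e+00  8.4300e-01  9.4300e-01 -6.0000e-03  2.8728e+01] cost 5.7
0.62 socket cost 6.17 h 13.4 module dx dy dz dtilt bx [-1.714  0.851  1.059 -0.049 28.792] cost 5.4
0.66 socket cost 5.42 h 13.3 module dx dy dz dtilt bx [-1.602  0.856  1.662 -0.092 28.873] cost 5.0
0.7 socket cost 6.76 h 12.7 module dx dy dz dtilt bx [-1.436  0.857  2.635 -0.136 28.982] cost 4.5
```

Module tilt is about 0.57 against socket 0.62±0.04: within limits, but not by a clear margin. As insurance I'll press the top gently near its low side with shut fingers, to close any gap on that side.

Call:
move_arm:
  steps:
    - [[0,0.7,0],0,1]
    - [[0,0.8,0],0,1]
    - [[0,0.9,0],0,1]
    - [[0,0.7,0.3],0,1]
    - [[0,0.2,0.7],0,1]
    - [[0,0,0.7],0,1]
    - [[0,0,0.4],0,1]
    - [[0,0,0.2],0,1]
    - [[0,0,0],0,1]

```text
t: 24.88
ee_pos: [532.0, 20.9, 127.9]
orientation: [-2.046, -2.382, 0.002]
ft_force: [-1.0, -0.3, 0.6]
width: -0.0
grasp_force: 0.0
```

```bash
python3 st.py
```

```text
t 24.88 TCP in holder [-43.5   0.3 127.9] yawerr 1.571 tilt [-0.002 -0.   ] F [-1.1 -0.1  0.6] M [-0.05 -0.07  0.01] w -0.0
```

Call:
move_arm:
  steps:
    - [[0,0,0.1],0,1]
    - [[0,0,0.1],0,1]
    - [[0,0,0.1],0,1]
    - [[0,0,0.08],0,1]
    - [[0,0,0],0,1]

```text
t: 25.3
ee_pos: [532.9, 20.9, 119.4]
orientation: [2.047, 2.383, 0.0]
ft_force: [-0.3, -0.4, 0.2]
width: 0.6
grasp_force: 0.0
```

```bash
python3 st.py
```

```text
t 25.3 TCP in holder [-42.6   0.2 119.4] yawerr 1.571 tilt [0. 0.] F [-0.3 -0.3  0.2] M [-0.03 -0.11 -0.04] w 0.6
```

Call:
move_arm:
  steps:
    - [[0,0,0.06],0,1]
    - [[0,0,0.06],0,1]
    - [[0,0,0.06],0,1]
    - [[0,0,0],0,1]

```text
t: 25.63
ee_pos: [533.2, 21.0, 115.2]
orientation: [2.047, 2.383, 0.0]
ft_force: [-1.7, 0.1, 4.3]
width: 0.2
grasp_force: 2.3
```

```bash
python3 st.py
```

```text
t 25.63 TCP in holder [-42.3   0.2 115.2] yawerr 1.571 tilt [0. 0.] F [-1.6  0.3  4.3] M [-0.01  0.15  0.  ] w 0.2
```

Contact at 4 N. A little more, to see whether it gives or is solid.

Call:
move_arm:
  steps:
    - [[0,0,0.05],0,1]
    - [[0,0,0.05],0,1]
    - [[0,0,0],0,1]

```text
t: 25.88
ee_pos: [533.4, 21.0, 114.7]
orientation: [2.046, 2.383, 0.001]
ft_force: [-8.3, -0.7, 25.2]
width: 0.1
grasp_force: 13.1
```

```bash
python3 st.py
```

```text
t 25.88 TCP in holder [-42.1   0.2 114.7] yawerr 1.571 tilt [0.001 0.   ] F [-8.3  0.6 25.2] M [0.11 1.21 0.01] w 0.1
```

Solid: 25 N with 0.5 mm of motion, so there's no gap. I'll retreat clear and hand in.

Call:
move_arm:
  steps:
    - [[0,0,-0.2],0,1]
    - [[0,0,-0.6],0,1]
    - [[0,0,-1],0,1]
    - [[0,0,-1],0,1]
    - [[0,0,-1],0,1]
    - [[0,-0.6,-0.6],0,1]
    - [[0,-0.6,0],0,1]
    - [[0,-0.6,0],0,1]
    - [[0,-0.6,0],0,1]
    - [[0,-0.6,0],0,1]
    - [[0,-0.3,0],0,1]
    - [[0,0,0],0,1]
    - [[0,0,0],0,1]

```text
t: 26.97
ee_pos: [451.9, 8.5, 222.7]
orientation: [2.047, 2.382, 0.001]
ft_force: [-0.4, -0.2, 0.8]
width: 0.6
grasp_force: 0.0
```

```bash
python3 - <<'E'
from fit import *
from blue import *
st(); w=blue(112); S=shot("scene"); H,t,Rs,c=frame(f.x)
for nm,cam,P in(("wrist",w,c+49.5*Rs[:,2]),):
    q=proj(cam,P)[0].round().astype(int); x0,y0=q-22; p=cam["im"][y0:y0+45,x0:x0+45].astype(int); m=((p.sum(2)<270)&(p[...,0]>p[...,2]+8)).astype(np.uint8); k=cv2.connectedComponentsWithStats(m)
    print("pred",proj(cam,P).round(1),[(a[4],(d+[x0,y0]).round(1)) for a,d in zip(k[2][1:],k[3][1:]) if a[4]>8])
print(ctrl.close_job())
E
```

```text
screws [[640.2, 82.9, 12.0], [653.8, -6.1, 12.0], [480.8, 58.4, 12.0], [494.3, -30.8, 12.0]] rear corners [[649.2, 98.1, 12.0], [667.9, -18.8, 12.0]]
t 26.97 TCP in holder [-1.246e+02  1.000e-01  2.227e+02] yawerr 1.571 tilt [0.001 0.   ] F [-0.5 -0.1  0.8] M [-0.07 -0.1  -0.04] w 0.6
n [253, 118, 9, 137, 859]
tcp [451.9   8.5 222.7] yaw 1.722 strip in tool: x -67.3 68.6 y at x=0 0.36 mean y 0.33 y span -3.4 4.6 slope(rad, + about tool z) -0.002
pred [[344.4 190.8]] [(np.int32(21), array([347., 190.]))]
the job is handed in; nothing more can be done
None
```

I handed the job in at about 27 s with the bone module seated in the tilted socket, key in the notch, and the shield standing on the base in the holder's channels. My checks point to both being home, though the module's tilt match is only known to a few hundredths of a radian, and the hand-in call gave no verdict.

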